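# Make up the soldering kit and the heatsink kit in their foam trays

## Robot

A 7-joint arm with a two-finger parallel gripper is mounted at the origin on a cart in front of the work surface, level with it; the furniture and walls round the work are solid. World frame = base frame: x ahead of the robot, y to its left, z up, the work surface at z = 0. Lengths are in m, angles in rad, forces in N, time in s.
With the tool pointing down it reaches from about 0.4 to 0.9 m from the base axis. Payload 5.5 kg.
Tool frame: the origin (TCP) lies at the very end of the fingers, on their centre line; the grasp point (between the pads) lies 19 mm behind it; z points along the fingers, y is the line along which they close (so a half turn about z gives the same grasp; the last joint's range is limited). The gripper opens to 92 mm and grips with 3 to 60 N. Pads are 19 mm wide; open, the fingers measure 130 mm over their backs; the gripper's body (75 mm by 190 mm) begins 47 mm behind the grasp point.
Start: joints at [-0.931, 0.501, -0.427, 1.55, 0.221, 1.138, -0.21], TCP at [0.239, 0.604, 0.227] pointing down, gripper open.
Joint ranges: [-2.88, 2.88], [-0.31, 2.03], [-1.54, 1.56], [0.2, 2.42], [-1.41, 4.55], [0.19, 2.02], [-2.57, 2.57]. Speed limits (rad/s): [2.57, 2.57, 3.14, 3.14, 3.14, 3.14, 3.14].

## Interface

Orientations are given as a unit quaternion [w, x, y, z].
In Python, from workcell import manip gives the robot as it stands.
- The arm moves only by the tool play_rows, never from a script. Its argument "increments" is one flat list of numbers, 5 for each row, row after row: the opening, from 0 (shut) to 1 (fully open), then the shift along the tool's x, y, z in m, then the turn about the tool's z in degrees. A call has 1 to 12 rows; each row is the pose to reach, as a shift and turn from the pose commanded when the call began, along the tool's axes at that moment; what a row does not reach only later rows make up. A row lasts 1/12 s, in which the tool goes at most 41.7 mm and 7.16 degrees, less where a joint would pass 70% of its speed; a pose out of reach is approached as far as the arm can. A call with a gripper value outside its range is refused whole. The fingers move at their own pace and stop on an object; the grip force is fixed at half the most. Time passes only in rows, so rows that repeat a pose let the fingers close. It gives the time, the measured TCP pose, the force, the opening and the grip force at its end, in the units of the state.
- manip.observe(): the state, without advancing time (a new reading comes with each control period).
- manip.capture(name): name is "side" or "top" or "wrist"; returns (picture, depth): 420x560x3 uint8, blue, green, red; 420x560 float32, m along the optical axis (not along the pixel's ray), 0 where there is no reading.
- manip.camera_params(name): a dict with "fx", "fy", "cx", "cy" (pixels), "T" (4x4, takes a point from camera to world coordinates). Camera axes: x right, y down, z forward; pixel columns grow to the right and rows downward; lengths in m; the calibration is good to about 2 mm. A picture is of the moment at which its call begins: read the wrist's pose just before it. camera_params takes no time and is no camera call; for the wrist camera it gives the pose at the moment of the call.
- manip.hand_in(): hands the job in; it is judged then, once.
The state is a dict: "t": time; "qpos": joint angles; "qvel": joint speeds; "joint_torque": joint torques, N m; "eef_pos": TCP position; "tcp_rot": TCP orientation; "ft_force": force on the tool from outside, world axes, zero at the start; "wrist_torque": the same for the moment, N m; "opening": finger opening in m; "grip_force": force on a finger pad.
Only numpy, scipy, OpenCV 4.12 (cv2) and the standard library are available. Lean on these libraries where they do the work, as an engineer would, in place of code of your own. Each camera call takes 0.05 s, during which the arm holds its last target. There are 200 camera calls.

## Task

Make up the two repair kits from the stock on the grey board. Soldering kit, in the yellow-floored tray: the solder reel standing in the round nest with the smaller, flat reel of copper braid laid centred on top of it, and the tan flux bottle upright in the square nest. Heatsink kit, in the blue-floored tray: the heatsink, fins up, and the white paste jar with the red cap, upright, one in each nest; everything sits fully down in its nest, and the pink bottle stays where it is.

Things in the scene. Friction and masses are not known exactly. Their poses are not given: they have to be found in the camera images.
- solder_tray: Soldering kit tray, fixed to the bench: low yellow tray filled with black foam, 66 mm (x) by 120 mm (y), 17 mm high. Two nests with yellow floors 8 mm above the bench, 9 mm deep, rims chamfered 2 mm: a round one, 56 mm in diameter, centred at y = +27 mm, and a square one, 43 x 43 mm, centred at y = -32.5 mm (x = 0). Origin: centre of the underside, on the bench; y along its length.
- heatsink_tray: Heatsink kit tray, fixed to the bench: low blue tray filled with black foam, 66 mm (x) by 120 mm (y), 17 mm high. Two equal square nests, 50 x 50 mm, with blue floors 8 mm above the bench, 9 mm deep, rims chamfered 2 mm, centred at y = +28.5 and -28.5 mm (x = 0). Origin: centre of the underside, on the bench; y along its length.
- solder_reel: Reel of solder wire, standing on its flange on the 9 mm thick grey stock board: white flanges 45 mm in diameter, 35 mm high, white-grey winding; up to 0.38 kg. The upper flange is z 29 to 35 mm. Origin: centre of the underside; z up its axis.
- braid_reel: Small flat reel of copper desoldering braid, lying on its flange on the stock board: white flanges 39 mm in diameter, 14 mm high, 30 g. The upper flange is z 9 to 14 mm. Origin: centre of the underside; z up its axis.
- flux_bottle: Tall tan flux bottle with a black cap, upright on the stock board: 30 mm across the body (up to z = 64 mm), 75 mm high. For gripping it behaves as a 30 mm square block with faces along its own x and y. Origin: centre of the underside; z up its axis.
- paste_jar: Squat white jar of heatsink paste with a red cap, upright on the stock board: 38 mm across the body (up to z = 43 mm), 50 mm high. For gripping it behaves as a 38 mm square block with faces along its own x and y. Origin: centre of the underside; z up its axis.
- heatsink: Bare aluminium finned heatsink on the stock board, a block 40 x 40 x 20 mm, fins up, sides along its own x and y. Origin: centre of the underside; z up its axis.
- pink_bottle: Small translucent pink bottle, upright on the stock board: 27 mm in diameter, 52 mm high. Not part of a kit; it stays where it is. Origin: centre of the underside; z up its axis.
Not all that is in view belongs to the job. What is shaped like the solder_reel but black or turquoise is not meant.

How it is judged:
By the outcome, as a careful person would: the job done as asked, in the order asked, and still so for the second after the job is handed in, with the robot touching nothing.
It also fails if it takes over 91 s, if anything falls off the work surface, if the arm or the gripper's body presses on something with over 40 N, if the wrist force passes 120 N, or if a joint passes its speed limit or range.

## Working session

There is one attempt and no reset: what is moved stays moved. The work goes in short steps, Python scripts to look and compute and a tool call to move; the robot and the scene stay as the last step left them, time stands still between calls to the robot, and variables do not carry over. Pictures are saved under pics/ and viewed, at most 14 in all, crops included, and the job is handed in when it is done.

Besides the shell and the picture viewer there is one more tool, called in YAML: its name, and indented under it one key for each argument. play_rows: Moves the arm, as the interface text tells. Its arguments: {"type":"object","properties":{"increments":{"type":"array","items":{"type":"number"}}},"required":["increments"]}

```bash
ls; mkdir -p pics; python3 - <<'E'
from workcell import manip
import cv2,numpy as np
s=manip.observe();print(s['t'],s['eef_pos'],s['tcp_rot'],s['opening'])
for n in('top','side'):
    im,d=manip.capture(n);p=manip.camera_params(n)
    cv2.imwrite(f'pics/{n}0.png',im);np.savez(f'{n}0.npz',im=im,d=d,**p)
    print(n,p)
E
```

```text
pics
0.0 [0.23895224 0.60372691 0.22569178] [-2.13279118e-04  1.87284907e-01  9.82305160e-01 -9.43550357e-04] 0.09171390640843864
top {'fx': 507.70996356628126, 'fy': 507.70996356628126, 'cx': 291.4768031312938, 'cy': 207.9366222032424, 'T': array([[ 0.04996059, -0.97483683,  0.21724893,  0.33629661],
       [-0.99873774, -0.04763475,  0.01593297,  0.12245983],
       [-0.00518345, -0.21777073, -0.97598619,  0.98301922],
       [ 0.        ,  0.        ,  0.        ,  1.        ]])}
side {'fx': 418.9993996234808, 'fy': 418.9993996234808, 'cx': 284.8585070271317, 'cy': 208.853269382093, 'T': array([[-0.21086941, -0.49611015,  0.8422641 , -0.19821096],
       [-0.97746303,  0.11583536, -0.17648853,  0.26716043],
       [-0.01000621, -0.86049805, -0.50935546,  0.4616437 ],
       [ 0.        ,  0.        ,  0.        ,  1.        ]])}
```

View pics/top0.png

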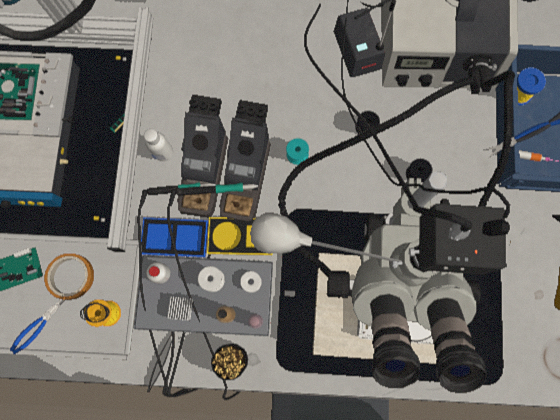

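View pics/side0.png

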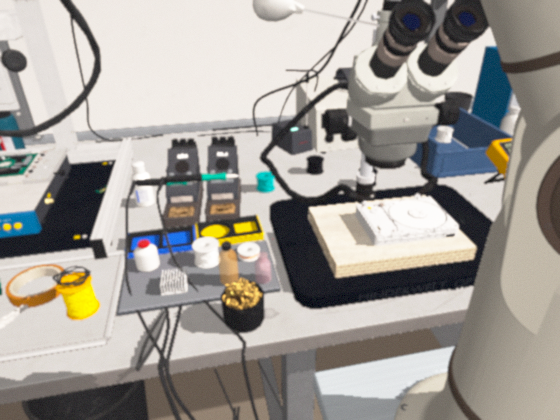

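The top view shows the board at about (135–275, 258–335):
- jar (155,271)
- white reel (211,278)
- braid reel (251,281)
- heatsink (180,306)
- flux bottle (227,314)
- pink bottle (255,321)

The blue tray is at (175,236) and the yellow tray at (235,236). A white lamp head hides the yellow tray's right end, at (275,232).

The candidates for the solder reel are:
- white (211,278), on the board
- turquoise (297,150)
- black (418,170) and (368,122)
- yellow spool (98,312)

I choose the white one on the board. The smaller white one at (251,281) is the braid reel.

```bash
cat > h.py <<'E'
import numpy as np,cv2
def load(n):
    z=np.load(n+'.npz');return z['im'],z['d'],{k:z[k] for k in('fx','fy','cx','cy','T')}
def ray(p,u,v):
    d=np.array([(u-p['cx'])/p['fx'],(v-p['cy'])/p['fy'],1.]);return p['T'][:3,3],p['T'][:3,:3]@d
def plane(p,u,v,z):
    o,d=ray(p,u,v);return o+d*(z-o[2])/d[2]
def cloud(p,d):
    v,u=np.indices(d.shape);c=np.stack([(u-p['cx'])/p['fx']*d,(v-p['cy'])/p['fy']*d,d],-1)
    return c@p['T'][:3,:3].T+p['T'][:3,3]
def proj(p,P):
    c=(np.asarray(P)-p['T'][:3,3])@p['T'][:3,:3];return c[...,0]/c[...,2]*p['fx']+p['cx'],c[...,1]/c[...,2]*p['fy']+p['cy']
E
python3 - <<'E'
from h import *
im,d,p=load('top0');P=cloud(p,d)
for n,(u,v) in dict(jar=(155,271),sold=(211,278),braid=(251,281),hs=(180,306),flux=(227,314),pink=(255,321),blue=(159,236),blue2=(189,236),yel=(226,234),lamp=(275,232),board=(195,325),board2=(262,300),bench=(120,345),cab=(143,220),cab2=(172,340),cabl3=(170,210),iron=(205,189),turq=(297,150)).items():
    print(n,P[v,u].round(3))
# heights map: draw on crop, colour-coded
z=P[...,2];z[d==0]=0
hm=cv2.applyColorMap(np.clip(z/0.4*255,0,255).astype(np.uint8),cv2.COLORMAP_JET)
a=np.hstack([im[170:400,120:310],hm[170:400,120:310]])
cv2.imwrite('pics/c1.png',cv2.resize(a,None,fx=2.1,fy=2.1,interpolation=cv2.INTER_CUBIC))
E
```

```text
jar [0.412 0.379 0.061]
sold [0.409 0.285 0.011]
braid [0.407 0.208 0.011]
hs [0.353 0.336 0.024]
flux [0.343 0.241 0.072]
pink [0.333 0.192 0.063]
blue [0.485 0.393 0.008]
blue2 [0.488 0.334 0.009]
yel [0.495 0.263 0.009]
lamp [0.431 0.148 0.434]
board [0.32  0.307 0.01 ]
board2 [0.372 0.185 0.01 ]
bench [0.277 0.446 0.002]
cab [0.513 0.425 0.018]
cab2 [0.291 0.348 0.007]
cabl3 [0.539 0.379 0.001]
iron [0.559 0.293 0.105]
turq [0.674 0.133 0.006]
```

View pics/c1.png

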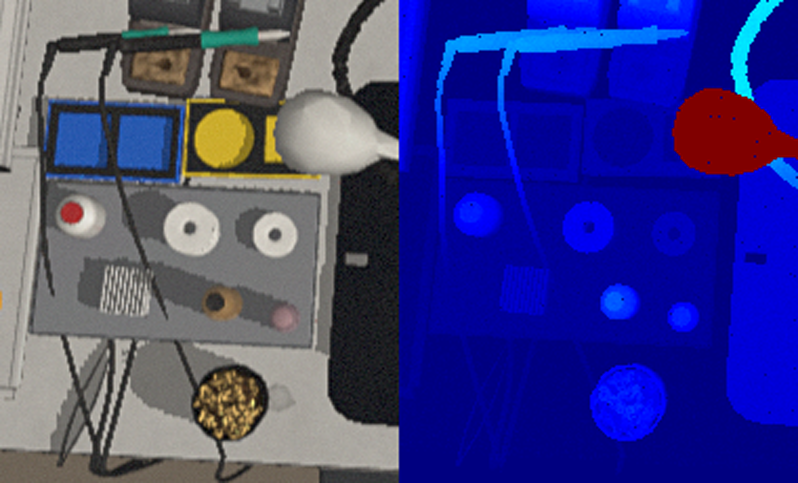

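The white reel and braid reel are clear on the board. The lamp head is high, at about 0.43 m. A thin soldering-iron cable falls across the blue tray's right nest and down towards the heatsink. I need the cable's 3D position and the lamp's extent, plus refined object poses.

```bash
python3 - <<'E'
from h import *
im,d,p=load('top0');P=cloud(p,d);hsv=cv2.cvtColor(im,cv2.COLOR_BGR2HSV)
L=(P[...,2]>.3)&(d>0)
for r in range(240,310,10):
    m=L.copy();m[:,:r]=0;m[:,r+10:]=0;m[:200]=0;m[290:]=0
    if m.any(): q=P[m];print('lamp',r,q.min(0).round(3),q.max(0).round(3))
# dark cable pixels per row w/ height
for r in range(190,330,8):
    o=[]
    for c in range(130,206):
        if im[r,c].max()<60 and P[r,c,2]>.02 and d[r,c]>0:o.append((c,*P[r,c].round(3)))
    print(r,[tuple(map(float,x)) for x in o[:6]])
def comp(mask,name,zpl,area=30):
    n,l,s,c=cv2.connectedComponentsWithStats(mask.astype(np.uint8))
    for i in range(1,n):
        if s[i,4]>area:
            pts=np.argwhere(l==i)[:,::-1].astype(np.float32);(cx,cy),wh,a=cv2.minAreaRect(pts)
            print(name,s[i],c[i].round(1),'xy',plane(p,*c[i],zpl)[:2].round(4),'rect',np.round([cx,cy,*wh,a],1))
R=np.zeros(d.shape,bool);R[255:340,132:280]=1
T=np.zeros(d.shape,bool);T[212:262,135:275]=1
z=P[...,2]
comp(R&(z>.036)&(z<.05)&(hsv[...,1]<60),'solder/jar',.044)
comp(R&(z>.017)&(z<.027)&(im.min(2)>140),'braid',.023)
comp(R&(z>.02)&(z<.036),'hs',.029)
comp(R&(z>.076)&(z<.09),'fluxcap',.084,10)
comp(R&(z>.066)&(z<.076),'fluxsh',.073,10)
comp(R&(z>.048)&(z<.065),'pink/jar',.059,10)
comp(T&(hsv[...,0]>100)&(hsv[...,0]<125)&(hsv[...,1]>150)&(im[...,0]>120),'blue',.008)
comp(T&(hsv[...,0]>20)&(hsv[...,0]<35)&(hsv[...,1]>150)&(im[...,2]>120),'yel',.008)
E
```

```text
lamp 250 [0.414 0.165 0.412] [0.45  0.177 0.435]
lamp 260 [0.411 0.154 0.412] [0.456 0.167 0.438]
lamp 270 [0.41  0.143 0.409] [0.456 0.156 0.437]
lamp 280 [0.412 0.132 0.409] [0.453 0.144 0.434]
lamp 290 [0.415 0.121 0.405] [0.448 0.133 0.43 ]
lamp 300 [0.422 0.11  0.404] [0.436 0.121 0.416]
190 [(143.0, 0.551, 0.403, 0.108), (144.0, 0.551, 0.401, 0.109), (145.0, 0.549, 0.397, 0.115), (146.0, 0.55, 0.396, 0.111), (147.0, 0.55, 0.395, 0.112), (148.0, 0.551, 0.393, 0.111)]
198 [(142.0, 0.537, 0.404, 0.104), (143.0, 0.537, 0.403, 0.103), (144.0, 0.537, 0.401, 0.103), (170.0, 0.539, 0.354, 0.105), (171.0, 0.539, 0.352, 0.106), (172.0, 0.54, 0.351, 0.103)]
206 [(139.0, 0.524, 0.41, 0.098), (140.0, 0.525, 0.409, 0.093), (141.0, 0.524, 0.407, 0.096), (168.0, 0.526, 0.358, 0.099), (181.0, 0.542, 0.351, 0.028)]
214 [(138.0, 0.511, 0.413, 0.088), (139.0, 0.511, 0.411, 0.088), (168.0, 0.513, 0.358, 0.091)]
222 [(137.0, 0.499, 0.418, 0.074), (138.0, 0.498, 0.414, 0.081), (139.0, 0.498, 0.413, 0.076), (167.0, 0.5, 0.361, 0.08), (168.0, 0.499, 0.358, 0.086), (169.0, 0.499, 0.357, 0.085)]
230 [(13
[... 2481 characters left out ...]
320.1  11.1  11.1  18.4]
blue [178 221  30  36  96] [199.4 244.2] xy [0.4726 0.3131] rect [192.7 238.1  26.4  36.6   5.2]
blue [146 224  25  26 549] [157.8 236.4] xy [0.4839 0.3953] rect [158.  236.5  25.   24.   90. ]
blue [176 225  26  26 581] [187.7 237.3] xy [0.4851 0.3369] rect [188.2 237.6  24.4  25.2   4.8]
blue [142 253  33   3  45] [157.7 253.6] xy [0.4504 0.392 ] rect [158.  253.7  32.    1.5   2.6]
yel [207 217  65  38 189] [226.8 242. ] xy [0.4795 0.2603] rect [239.3 235.6  64.2  36.4   1.5]
yel [213 222  28  28 608] [226.  235.4] xy [0.4924 0.2628] rect [226.5 235.5  27.   27.   90. ]
yel [246 225   8  22 111] [248.6 236.9] xy [0.4916 0.2188] rect [249.5 235.5  21.    7.   90. ]
```

The cables are 3D. Each is about 55–85 mm high over the blue tray, at y≈0.355 and y≈0.415. Object and tray positions are consistent with the sizes given. I'll move over the white reel for a close look with the wrist camera.

play_rows:
  increments: [0.9, -0.03, -0.026, 0, -2, 0.9, -0.06, -0.052, 0, -4, 0.9, -0.09, -0.078, 0, -7, 0.9, -0.12, -0.104, 0, -10, 0.9, -0.15, -0.13, 0, -13, 0.9, -0.18, -0.156, 0, -16, 0.9, -0.21, -0.182, 0, -19, 0.9, -0.24, -0.208, 0, -21.6, 0.9, -0.265, -0.23, 0, -21.6, 0.9, -0.275, -0.238, 0, -21.6, 0.9, -0.275, -0.238, 0, -21.6, 0.9, -0.275, -0.238, 0, -21.6]

```text
t: 1.1
eef_pos: [0.4074, 0.2812, 0.2265]
tcp_rot: [-0.0, 0.001, 1.0, -0.0]
ft_force: [-0.2, 0.9, -0.2]
opening: 0.0823
grip_force: 0.0
```

```bash
cat > cap.py <<'E'
import sys;from workcell import manip;import numpy as np,cv2
def cap(n,name):
    p=manip.camera_params(n);im,d=manip.capture(n);cv2.imwrite(f'pics/{name}.png',im);np.savez(name+'.npz',im=im,d=d,**p)
    return im,d,p
if __name__=='__main__':
    s=manip.observe();print(round(s['t'],2),s['eef_pos'].round(4),s['tcp_rot'].round(3),s['ft_force'].round(1),s['qpos'].round(2))
    im,d,p=cap(sys.argv[1],sys.argv[2]);print(p['T'].round(3),p['fx'])
E
python3 cap.py wrist w1
```

```text
1.1 [0.4074 0.2812 0.2265] [-0.     0.001  1.    -0.   ] [-0.2  0.9 -0.2] [-0.31  0.22 -0.4   1.93  0.1   1.01  0.82]
[[ 0.002  0.967  0.256  0.34 ]
 [ 1.    -0.002 -0.     0.281]
 [ 0.001  0.256 -0.967  0.384]
 [ 0.     0.     0.     1.   ]] 358.13062360203577
```

View pics/w1.png

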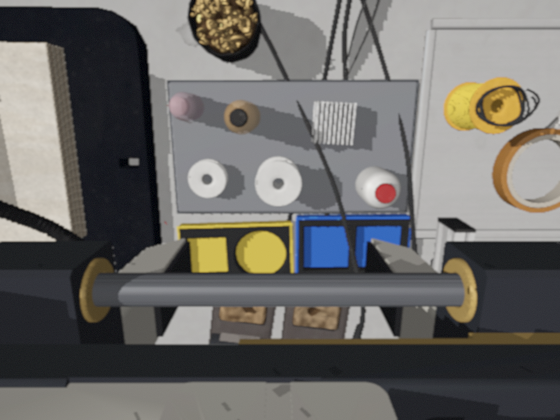

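The wrist view shows:
- white reel (278,180)
- braid (207,178)
- flux (240,117)
- pink bottle (185,105)
- heatsink (335,123)
- jar, with its red cap at (385,193)
- yellow nests at (210,253) and (261,253)
- blue nests at (322,245) and (380,242)

The choice of reel is confirmed. Next I'll measure all of these from this view.

```bash
python3 - <<'E'
from h import *
im,d,p=load('w1');P=cloud(p,d);hsv=cv2.cvtColor(im,cv2.COLOR_BGR2HSV);z=P[...,2]
R=np.zeros(d.shape,bool);R[82:212,168:418]=1
def comp(mask,name,zpl,area=60):
    n,l,s,c=cv2.connectedComponentsWithStats(mask.astype(np.uint8))
    for i in range(1,n):
        if s[i,4]>area:
            pts=np.argwhere(l==i)[:,::-1].astype(np.float32);r=cv2.minAreaRect(pts)
            b=np.array([plane(p,*q,zpl)[:2] for q in cv2.boxPoints(r)]);e=b[1]-b[0];f=b[2]-b[1]
            print(name,s[i],'rectc',b.mean(0).round(4),'cent',plane(p,*c[i],zpl)[:2].round(4),'size',np.linalg.norm(e).round(4),np.linalg.norm(f).round(4),'ang',np.degrees(np.arctan2(e[1],e[0])).round(1), 'z',np.median(z[l==i]).round(4))
comp(R&(z>.039)&(z<.05)&(im.min(2)>120),'top44',.044)
comp(R&(z>.019)&(z<.027)&(im.min(2)>130),'braid',.023)
comp(R&(z>.02)&(z<.036),'hs',.029)
comp(R&(z>.077)&(z<.09),'fluxcap',.084,30)
comp(R&(z>.066)&(z<.077),'fluxsh',.073,30)
comp(R&(z>.055)&(z<.065),'jar/pink',.059,30)
T=np.zeros(d.shape,bool);T[210:300,170:412]=1
comp(T&(hsv[...,0]>100)&(hsv[...,0]<125)&(hsv[...,1]>150),'blue',.008)
comp(T&(hsv[...,0]>20)&(hsv[...,0]<35)&(hsv[...,1]>150),'yel',.008)
print(hsv[253,261],hsv[245,322])
a=im[90:220,160:430];cv2.imwrite('pics/c2.png',cv2.resize(a,None,fx=2.9,fy=2.9,interpolation=cv2.INTER_CUBIC))
E
```

```text
top44 [170  92  20   8  79] rectc [0.326  0.1919] cent [0.3256 0.1931] size 0.0176 0.0055 ang 93.8 z 0.0451
top44 [ 255  161   46   45 1548] rectc [0.4076 0.2807] cent [0.4073 0.2808] size 0.0427 0.0432 ang 89.9 z 0.0431
top44 [361 171  39  38 781] rectc [0.4142 0.3801] cent [0.4119 0.3775] size 0.0364 0.0368 ang 89.9 z 0.0458
braid [ 188  160   38   38 1021] rectc [0.4069 0.2082] cent [0.4069 0.208 ] size 0.0373 0.0384 ang 89.9 z 0.022
braid [357 168  24  28  65] rectc [0.4066 0.37  ] cent [0.4057 0.3685] size 0.0341 0.0119 ang 144.5 z 0.0233
hs [189  93  13  27  88] rectc [0.3351 0.2026] cent [0.3358 0.2039] size 0.0103 0.024 ang 94.1 z 0.0285
hs [313 101   5  43 100] rectc [0.3507 0.3172] cent [0.3505 0.3172] size 0.0395 0.0022 ang 177.2 z 0.0272
hs [318 101   5  43 103] rectc [0.3507 0.3216] cent [0.35   0.3217] size 0.0396 0.0024 ang 177.2 z 0.0275
hs [322 102   6  42 108] rectc [0.3512 0.3261] cent [0.3509 0.3261] size 0.0387 0.0024 ang 177.2 z 0.0273
hs [326 102   7  42 111] rectc [0.3512 0.3305] cent [0.3511 0.3305] size 0.0387 0.0027 ang 176.7 z 0.0273
hs [331 102   6  42 11
[... 1565 characters left out ...]
804 0.039 ang 142.5 z 0.0143
blue [346 215  64   5 312] rectc [0.4526 0.39  ] cent [0.4526 0.3898] size 0.0689 0.0046 ang 89.9 z 0.0136
blue [ 304  226   45   42 1825] rectc [0.4873 0.3348] cent [0.4874 0.334 ] size 0.0485 0.049 ang 89.9 z 0.0076
blue [355 226  47  42 970] rectc [0.4874 0.393 ] cent [0.4783 0.3875] size 0.0507 0.0492 ang 89.9 z 0.0077
yel [179 221 113  26 504] rectc [0.462  0.2354] cent [0.4621 0.2365] size 0.0284 0.1225 ang 167.7 z 0.0139
yel [236 231  50  42 562] rectc [0.4931 0.2614] cent [0.4926 0.2518] size 0.0542 0.0493 ang 89.9 z 0.0076
yel [187 237  41  36 519] rectc [0.4965 0.2011] cent [0.4962 0.1952] size 0.0427 0.0422 ang 93.4 z 0.0075
[ 25 151 208] [109 183 190]
```

View pics/c2.png

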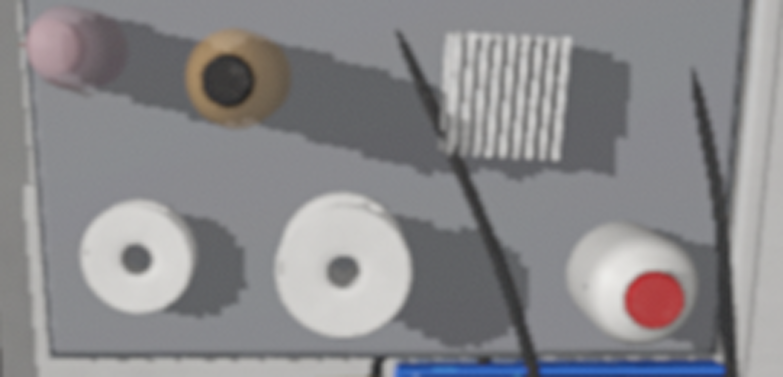

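The positions agree with the top view to within 3 mm, and the heights and sizes match. I'll grasp the reel by its upper flange, closing along y.

play_rows:
  increments: [0.62, 0, 0, 0.03, 0, 0.62, 0, 0, 0.06, 0, 0.62, 0, 0, 0.09, 0, 0.62, 0, 0, 0.12, 0, 0.62, 0, 0, 0.145, 0, 0.62, 0, 0, 0.165, 0, 0.62, 0, 0, 0.18, 0, 0.62, 0, 0, 0.192, 0, 0.62, 0, 0, 0.2, 0, 0.62, 0, 0, 0.2025, 0, 0.62, 0, 0, 0.2025, 0, 0.62, 0, 0, 0.2025, 0]

```text
t: 2.15
eef_pos: [0.4076, 0.2826, 0.0248]
tcp_rot: [0.0, -0.0, 1.0, 0.0]
ft_force: [-0.5, 0.4, -0.4]
opening: 0.0568
grip_force: 0.0
```

play_rows:
  increments: [0.4, 0, 0, 0, 0, 0.4, 0, 0, 0, 0, 0.4, 0, 0, 0, 0, 0.4, 0, 0, 0, 0, 0.4, 0, 0, 0, 0, 0.4, 0, 0, 0, 0]

```text
t: 2.65
eef_pos: [0.4079, 0.2819, 0.0249]
tcp_rot: [0.001, 0.0, 1.0, 0.0]
ft_force: [0.3, -1.7, 7.0]
opening: 0.0414
grip_force: 30.0
```

play_rows:
  increments: [0.3, 0, 0, -0.01, 0, 0.3, 0, 0, -0.025, 0, 0.3, 0, 0, -0.04, 0, 0.3, 0, 0, -0.055, 0, 0.3, 0, 0, -0.07, 0, 0.3, 0, 0, -0.075, 0, 0.3, 0, 0, -0.075, 0, 0.3, 0, 0, -0.075, 0]

```text
t: 3.32
eef_pos: [0.4071, 0.2817, 0.0991]
tcp_rot: [0.0, -0.0, 1.0, -0.0]
ft_force: [-0.3, -0.4, -2.9]
opening: 0.0415
grip_force: 30.0
```

```bash
python3 - <<'E'
from cap import *
s=manip.observe();print(s['t'],s['eef_pos'],s['ft_force'],s['opening'])
a,_,_=cap('side','s1');b,_,_=cap('wrist','w2')
cv2.imwrite('pics/c3.png',np.hstack([cv2.resize(a[100:310,100:380],(400,300)),cv2.resize(b,(400,300))]))
E
```

```text
3.3167 [0.40713839 0.28171177 0.09910717] [-0.31574126 -0.44971472 -2.85979047] 0.041476995904901365
```

View pics/c3.png

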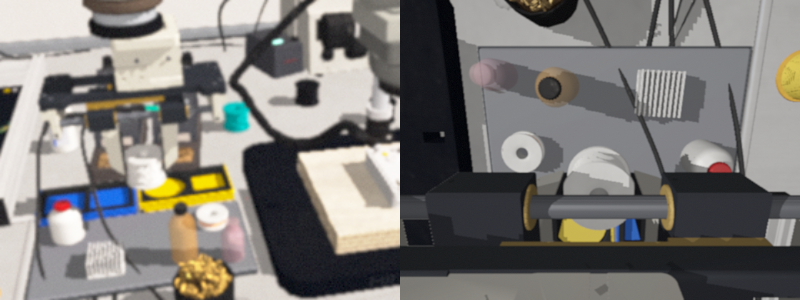

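The reel is held upright and its weight is plausible (2.9 N). Before placing it I'll check the obstacle heights behind the tray.

```bash
python3 - <<'E'
from h import *
im,d,p=load('top0');P=cloud(p,d)[d>0]
print('rows x from .50 step .02; cols y .10 step .02; max z mm')
for x in np.arange(.50,.66,.02):
    print(round(x,2),[int(1e3*max(P[(abs(P[:,0]-x-.01)<.01)&(abs(P[:,1]-y-.01)<.01)&(P[:,2]<.38)][:,2],default=0)) for y in np.arange(.10,.46,.02)])
E
```

```text
rows x from .50 step .02; cols y .10 step .02; max z mm
0.5 [38, 36, 143, 0, 0, 21, 21, 20, 20, 21, 21, 23, 98, 88, 20, 95, 20, 54]
0.52 [39, 37, 143, 133, 0, 31, 33, 33, 32, 30, 32, 32, 107, 95, 103, 107, 6, 55]
0.54 [37, 37, 143, 136, 3, 31, 32, 95, 105, 110, 111, 116, 114, 112, 114, 110, 4, 57]
0.56 [5, 141, 143, 5, 5, 93, 101, 102, 106, 109, 110, 108, 108, 106, 4, 5, 3, 55]
0.58 [152, 149, 140, 5, 5, 86, 83, 62, 59, 57, 59, 55, 53, 4, 6, 5, 6, 54]
0.6 [165, 150, 4, 5, 31, 89, 86, 89, 66, 89, 90, 89, 86, 6, 6, 6, 6, 55]
0.62 [5, 4, 5, 5, 87, 85, 78, 75, 89, 84, 73, 88, 81, 7, 42, 55, 5, 54]
0.64 [38, 40, 39, 5, 93, 96, 93, 89, 86, 87, 90, 87, 86, 4, 102, 102, 71, 54]
0.66 [41, 39, 40, 5, 105, 108, 103, 102, 100, 102, 100, 100, 97, 4, 101, 102, 1, 54]
```

```bash
python3 - <<'E'
from h import *
im,d,p=load('top0');C=cloud(p,d);P=C[d>0]
for x in np.arange(.46,.60,.01):
    s=abs(P[:,0]-x)<.005
    h=P[s&(P[:,1]>.10)&(P[:,1]<.19)&(P[:,2]>.07)&(P[:,2]<.35)]
    i=P[s&(P[:,1]>.16)&(P[:,1]<.34)&(P[:,2]>.08)&(P[:,2]<.3)&~((P[:,1]<.185)&(P[:,2]>.12))]
    c=P[s&(P[:,1]>.34)&(P[:,1]<.375)&(P[:,2]>.04)&(P[:,2]<.3)]
    f=lambda q:(q[:,1:].min(0).round(3).tolist(),q[:,1:].max(0).round(3).tolist()) if len(q) else None
    print(round(x,2),'hose',f(h),'iron',f(i),'cab',f(c))
E
```

```text
0.46 hose ([0.102, 0.092], [0.127, 0.107]) iron None cab ([0.347, 0.051], [0.353, 0.062])
0.47 hose ([0.115, 0.1], [0.119, 0.106]) iron None cab ([0.35, 0.059], [0.355, 0.067])
0.48 hose None iron None cab ([0.351, 0.065], [0.357, 0.075])
0.49 hose None iron None cab ([0.354, 0.072], [0.359, 0.082])
0.5 hose None iron None cab ([0.356, 0.077], [0.361, 0.091])
0.51 hose ([0.141, 0.135], [0.155, 0.144]) iron None cab ([0.357, 0.085], [0.361, 0.094])
0.52 hose ([0.143, 0.135], [0.156, 0.144]) iron None cab ([0.356, 0.091], [0.36, 0.099])
0.53 hose ([0.147, 0.136], [0.16, 0.144]) iron None cab ([0.351, 0.096], [0.36, 0.104])
0.54 hose ([0.148, 0.132], [0.16, 0.142]) iron None cab ([0.347, 0.101], [0.356, 0.111])
0.55 hose ([0.147, 0.131], [0.161, 0.143]) iron ([0.286, 0.097], [0.34, 0.114]) cab ([0.341, 0.098], [0.375, 0.114])
0.56 hose ([0.143, 0.131], [0.158, 0.142]) iron ([0.228, 0.091], [0.34, 0.116]) cab ([0.341, 0.101], [0.375, 0.111])
0.57 hose ([0.138, 0.131], [0.153, 0.141]) iron ([0.204, 0.085], [0.34, 0.105]) cab ([0.342, 0.099], [0.345, 0.105])
0.58 hose ([0.13, 0.13], [0.148, 0.143]) iron ([0.202, 0.087], [0.285, 0.096]) cab None
0.59 hose ([0.12, 0.132], [0.142, 0.149]) iron None cab ([0.341, 0.042], [0.344, 0.043])
```

The hose ends at y 0.160. Yawing the body +18° clears the hose, the irons and the cable. I'll carry the reel over the round nest and stop above it to verify.

play_rows:
  increments: [0.3, -0.015, -0.003, 0, -3, 0.3, -0.03, -0.007, 0, -6, 0.3, -0.045, -0.01, 0, -9, 0.3, -0.06, -0.014, 0, -12, 0.3, -0.075, -0.017, 0, -15, 0.3, -0.0855, -0.0197, 0, -18, 0.3, -0.0855, -0.0197, 0, -18, 0.3, -0.0855, -0.0197, 0, -18, 0.3, -0.0855, -0.0197, 0, -18, 0.3, -0.0855, -0.0197, 0.02, -18, 0.3, -0.0855, -0.0197, 0.035, -18, 0.3, -0.0855, -0.0197, 0.035, -18]

```text
t: 4.42
eef_pos: [0.4893, 0.2614, 0.0614]
tcp_rot: [-0.003, -0.157, 0.988, -0.001]
ft_force: [-0.8, -0.2, -2.5]
opening: 0.0415
grip_force: 30.0
```

```bash
python3 - <<'E'
from cap import *
s=manip.observe();print(s['t'],s['eef_pos'],s['tcp_rot'],s['ft_force'],s['opening'])
a,_,_=cap('side','s2');b,_,_=cap('top','t2')
cv2.imwrite('pics/c4.png',np.hstack([cv2.resize(a[60:300,80:400],(400,300)),cv2.resize(b[160:340,120:360],(400,300))]))
E
```

```text
4.4167 [0.4893463  0.26142103 0.06141928] [-2.87098789e-03 -1.56779853e-01  9.87629040e-01 -8.45488915e-04] [-0.83680578 -0.15927436 -2.50565784] 0.041471672451254514
```

View pics/c4.png

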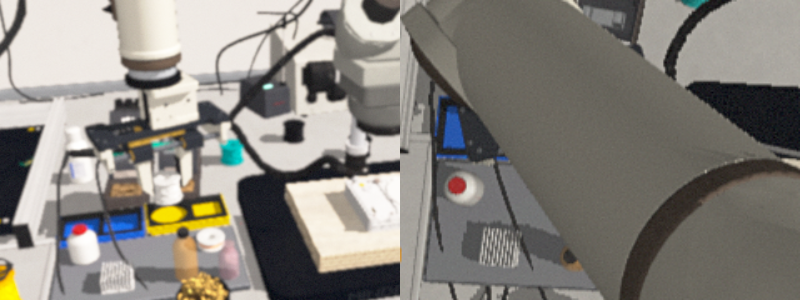

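The reel is upright above the round nest, and the body is clear of the hose and the cable. I'll lower it in two steps.

play_rows:
  increments: [0.3, 0, 0, 0.005, 0, 0.3, 0, 0, 0.01, 0, 0.3, 0, 0, 0.015, 0, 0.3, 0, 0, 0.02, 0, 0.3, 0, 0, 0.02, 0, 0.3, 0, 0, 0.02, 0]

```text
t: 5.02
eef_pos: [0.4924, 0.2621, 0.0438]
tcp_rot: [-0.0, -0.156, 0.988, -0.0]
ft_force: [0.2, 0.5, -2.8]
opening: 0.0412
grip_force: 30.0
```

```bash
python3 - <<'E'
from workcell import manip
s=manip.observe();print(s['eef_pos'],s['ft_force'],s['qvel'].round(3),s['joint_torque'].round(1))
E
```

```text
[0.49244894 0.26205031 0.04379193] [ 0.24452804  0.50606992 -2.83707762] [-0.    -0.008 -0.004 -0.006 -0.002  0.002  0.001] [ -0.  -54.1  -5.5 -20.    0.    0.1  -0. ]
```

View pics/s2.png

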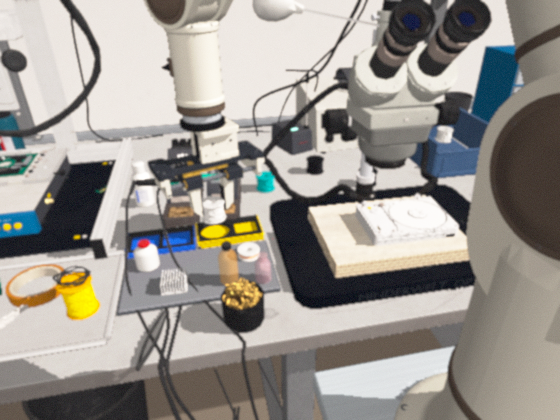

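The lamp (275,8) is well clear of the wrist (205,60). I'll lower to the floor, release and retreat straight up.

play_rows:
  increments: [0.3, 0, 0, 0.006, 0, 0.3, 0, 0, 0.012, 0, 0.3, 0, 0, 0.016, 0, 0.3, 0, 0, 0.018, 0, 0.3, 0, 0, 0.0195, 0, 0.3, 0, 0, 0.0195, 0, 0.3, 0, 0, 0.0195, 0]

```text
t: 5.6
eef_pos: [0.4928, 0.2623, 0.0247]
tcp_rot: [0.0, -0.157, 0.988, 0.0]
ft_force: [-0.1, 0.5, -3.0]
opening: 0.0413
grip_force: 30.0
```

play_rows:
  increments: [0.6, 0, 0, 0, 0, 0.62, 0, 0, 0, 0, 0.62, 0, 0, 0, 0, 0.62, 0, 0, -0.01, 0, 0.62, 0, 0, -0.03, 0, 0.62, 0, 0, -0.06, 0, 0.62, 0, 0, -0.09, 0, 0.62, 0, 0, -0.12, 0, 0.62, 0, 0, -0.15, 0, 0.62, 0, 0, -0.15, 0, 0.62, 0, 0, -0.15, 0]

```text
t: 6.52
eef_pos: [0.4944, 0.2632, 0.1779]
tcp_rot: [0.003, -0.157, 0.988, 0.001]
ft_force: [0.4, -1.1, -0.4]
opening: 0.0568
grip_force: 0.0
```

play_rows:
  increments: [0.62, 0.02, -0.005, -0.01, 4, 0.62, 0.04, -0.01, -0.02, 8, 0.62, 0.06, -0.015, -0.03, 12, 0.62, 0.08, -0.02, -0.03, 16, 0.62, 0.0982, -0.0249, -0.03, 18, 0.62, 0.0982, -0.0249, -0.03, 18, 0.62, 0.0982, -0.0249, -0.03, 18, 0.62, 0.0982, -0.0249, -0.03, 18]

```text
t: 7.18
eef_pos: [0.4073, 0.2083, 0.2045]
tcp_rot: [-0.0, -0.0, 1.0, 0.0]
ft_force: [0.1, 0.1, 0.1]
opening: 0.0567
grip_force: 0.0
```

```bash
cat > meas.py <<'E'
from h import *
def comps(p,mask,z,name,area=60):
    n,l,s,c=cv2.connectedComponentsWithStats(mask.astype(np.uint8))
    for i in range(1,n):
        if s[i,4]>area:
            pts=np.argwhere(l==i)[:,::-1].astype(np.float32);r=cv2.minAreaRect(pts);(cu,cv),rad=cv2.minEnclosingCircle(pts)
            e=np.array([plane(p,*q,z)[:2] for q in cv2.boxPoints(r)])
            print(name,s[i].tolist(),'rect',e.mean(0).round(4),'circ',plane(p,cu,cv,z)[:2].round(4),'size',np.linalg.norm(e[1]-e[0]).round(4),np.linalg.norm(e[2]-e[1]).round(4),'ang',np.degrees(np.arctan2(*(e[1]-e[0])[::-1])).round(1))
E
python3 - <<'E'
from cap import *;from meas import *
s=manip.observe();print(s['t'],s['eef_pos'],s['opening'])
im,d,p=cap('wrist','w3');z=cloud(p,d)[...,2];hsv=cv2.cvtColor(im,cv2.COLOR_BGR2HSV)
w=(im.min(2)>120)&(d>0)
comps(p,w&(z>.018)&(z<.028),.023,'braid');comps(p,w&(z>.036)&(z<.048),.043,'reel')
y=(hsv[...,0]>20)&(hsv[...,0]<35)&(hsv[...,1]>120)
comps(p,y&(z>.004)&(z<.011),.008,'yel');comps(p,y&(z>.011)&(z<.02),.017,'rim')
b=(hsv[...,0]>100)&(hsv[...,0]<125)&(hsv[...,1]>150)
comps(p,b&(z>.004)&(z<.011),.008,'blue')
E
```

```text
7.1833 [0.40729622 0.20830068 0.20446409] 0.0567401019367283
braid [394, 101, 49, 47, 1542] rect [0.3516 0.3368] circ [0.351  0.3379] size 0.0408 0.0423 ang -179.7
braid [258, 164, 40, 39, 1143] rect [0.4072 0.2078] circ [0.4067 0.2076] size 0.037 0.0372 ang 90.0
braid [435, 171, 29, 37, 189] rect [0.4094 0.3701] circ [0.4132 0.378 ] size 0.0371 0.0174 ang 157.3
braid [522, 230, 7, 22, 64] rect [0.4657 0.4565] circ [0.4656 0.4545] size 0.006 0.0228 ang 90.0
braid [311, 246, 27, 20, 115] rect [0.479  0.2528] circ [0.483  0.2551] size 0.0315 0.011 ang 122.2
reel [246, 90, 25, 32, 234] rect [0.3344 0.1899] circ [0.3354 0.1932] size 0.0252 0.0182 ang 157.9
reel [443, 174, 45, 42, 857] rect [0.4131 0.3779] circ [0.4131 0.379 ] size 0.0374 0.0378 ang 152.8
reel [532, 237, 12, 24, 144] rect [0.4659 0.4542] circ [0.4662 0.4556] size 0.0224 0.0106 ang -179.3
reel [546, 241, 11, 27, 171] rect [0.4714 0.4696] circ [0.4717 0.4715] size 0.0264 0.0075 ang -179.6
reel [310, 252, 28, 21, 430] rect [0.4803 0.252 ] circ [0.4802 0.252 ] size 0.0257 0.0208 ang 90.0
yel [530, 82, 28, 50, 339] rect [0.334
[... 343 characters left out ...]
0309 ang 90.0
rim [537, 84, 23, 47, 306] rect [0.336  0.4581] circ [0.3361 0.4662] size 0.0415 0.019 ang -173.3
rim [243, 230, 121, 43, 572] rect [0.4743 0.2342] circ [0.4777 0.2345] size 0.1231 0.0427 ang 96.7
rim [250, 244, 44, 29, 102] rect [0.4874 0.2016] circ [0.4875 0.2018] size 0.0441 0.0312 ang 90.0
blue [427, 221, 57, 2, 81] rect [0.4503 0.3914] circ [0.4509 0.3914] size 0.0011 0.0579 ang -173.9
blue [367, 222, 54, 5, 78] rect [0.451  0.3276] circ [0.4531 0.328 ] size 0.0546 0.0043 ang 94.6
blue [376, 234, 48, 26, 538] rect [0.4781 0.3364] circ [0.4707 0.3357] size 0.0491 0.0283 ang 90.0
blue [432, 234, 46, 7, 320] rect [0.4673 0.393 ] circ [0.4668 0.3929] size 0.047 0.0067 ang 90.0
```

View pics/w3.png

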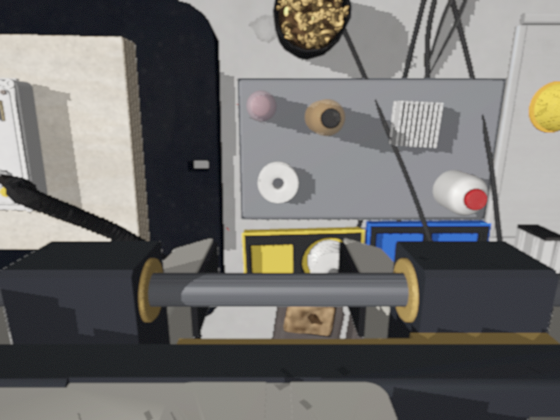

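The reel stands in the round nest. The square nest is centred near (0.494, 0.201). The braid at (278,182) measures (0.407, 0.208), right under the TCP, so I'll descend and grip it.

play_rows:
  increments: [0.62, 0, 0, 0.03, 0, 0.62, 0, 0, 0.06, 0, 0.62, 0, 0, 0.09, 0, 0.62, 0, 0, 0.12, 0, 0.62, 0, 0, 0.145, 0, 0.62, 0, 0, 0.165, 0, 0.62, 0, 0, 0.178, 0, 0.62, 0, 0, 0.186, 0, 0.62, 0, 0, 0.19, 0, 0.62, 0, 0, 0.191, 0, 0.62, 0, 0, 0.191, 0, 0.62, 0, 0, 0.191, 0]

```text
t: 8.23
eef_pos: [0.4078, 0.2086, 0.0144]
tcp_rot: [0.001, -0.0, 1.0, 0.0]
ft_force: [-0.4, 0.2, -0.5]
opening: 0.0569
grip_force: 0.0
```

play_rows:
  increments: [0.3, 0, 0, 0, 0, 0.3, 0, 0, 0, 0, 0.3, 0, 0, 0, 0, 0.3, 0, 0, 0, 0, 0.3, 0, 0, 0, 0, 0.3, 0, 0, 0, 0, 0.3, 0, 0, 0, 0]

```text
t: 8.82
eef_pos: [0.4074, 0.2082, 0.0141]
tcp_rot: [0.0, -0.0, 1.0, -0.0]
ft_force: [0.6, -0.7, 5.9]
opening: 0.0357
grip_force: 30.0
```

play_rows:
  increments: [0.3, 0, 0, -0.01, 0, 0.3, 0, 0, -0.03, 0, 0.3, 0, 0, -0.055, 0, 0.3, 0, 0, -0.08, 0, 0.3, 0, 0, -0.1, 0, 0.3, 0, 0, -0.11, 0, 0.3, 0, 0, -0.11, 0, 0.3, 0, 0, -0.11, 0]

```text
t: 9.48
eef_pos: [0.4072, 0.2081, 0.1238]
tcp_rot: [0.0, 0.0, 1.0, 0.0]
ft_force: [-0.8, -0.4, -0.6]
opening: 0.0354
grip_force: 30.0
```

play_rows:
  increments: [0.3, -0.02, 0.012, 0, -4, 0.3, -0.04, 0.025, 0, -8, 0.3, -0.06, 0.038, 0, -12, 0.3, -0.075, 0.048, 0, -16, 0.3, -0.0857, 0.054, 0, -18, 0.3, -0.0857, 0.054, 0, -18, 0.3, -0.0857, 0.054, 0.02, -18, 0.3, -0.0857, 0.054, 0.04, -18, 0.3, -0.0857, 0.054, 0.055, -18, 0.3, -0.0857, 0.054, 0.06, -18, 0.3, -0.0857, 0.054, 0.06, -18, 0.3, -0.0857, 0.054, 0.06, -18]

```text
t: 10.48
eef_pos: [0.4919, 0.262, 0.0633]
tcp_rot: [-0.001, -0.156, 0.988, -0.0]
ft_force: [0.2, -0.3, -0.7]
opening: 0.0356
grip_force: 30.0
```

```bash
python3 - <<'E'
from cap import *;from meas import *
s=manip.observe();print(s['t'],s['eef_pos'],s['opening'],s['ft_force'])
a,d,p=cap('side','s4');b,_,pw=cap('wrist','w4')
u,v=proj(p,s['eef_pos']);print('tcp px',u,v);u,v=int(u),int(v)
cv2.imwrite('pics/c5.png',np.hstack([cv2.resize(a[v-60:v+60,u-80:u+80],(400,300),interpolation=cv2.INTER_CUBIC),cv2.resize(b,(400,300))]))
z=cloud(p,d)[...,2];w=(a.min(2)>110)&(d>0)
comps(p,w&(z>.015)&(z<.0445),.03,'reelside',40);comps(p,w&(z>.05)&(z<.08),.06,'braidside',40)
E
```

```text
10.4833 [0.49194122 0.26197409 0.06325935] 0.03558274469689899 [ 0.2043266  -0.29277002 -0.66360361]
tcp px 212.0249462327121 208.75544628762245
reelside [279, 109, 16, 12, 133] rect [ 1.1075 -0.0157] circ [ 1.1053 -0.0151] size 0.057 0.1024 ang -83.8
reelside [254, 110, 27, 13, 257] rect [1.1056 0.0482] circ [1.1146 0.0468] size 0.0891 0.1141 ang -89.8
reelside [226, 112, 27, 13, 225] rect [1.1034 0.1397] circ [1.1073 0.1402] size 0.0855 0.1147 ang -87.9
reelside [74, 118, 110, 20, 1168] rect [1.1023 0.4757] circ [1.0988 0.4786] size 0.3289 0.1241 ang -89.3
reelside [437, 125, 17, 14, 190] rect [ 0.8431 -0.4301] circ [ 0.8416 -0.4278] size 0.0478 0.1131 ang -103.8
reelside [23, 128, 32, 14, 221] rect [1.1012 0.7332] circ [1.0664 0.7233] size 0.0865 0.108 ang -89.8
reelside [312, 137, 46, 15, 422] rect [ 0.8234 -0.0869] circ [ 0.8385 -0.0922] size 0.1013 0.1272 ang -15.8
reelside [103, 142, 30, 113, 666] rect [0.7043 0.4555] circ [0.6406 0.4535] size 0.5339 0.0291 ang 0.4
reelside [67, 149, 52, 15, 572] rect [0.8948 0.5482] circ [0.9214 0.5526] size 0.1009 0.1393 ang 12.0
reelside [3
[... 2950 characters left out ...]
0.4552 -0.0786] circ [ 0.4564 -0.0787] size 0.0976 0.0088 ang -91.4
braidside [195, 199, 36, 17, 356] rect [0.5031 0.2603] circ [0.5136 0.26  ] size 0.0688 0.0589 ang -96.6
braidside [309, 202, 159, 69, 5573] rect [ 0.366  -0.0386] circ [ 0.3568 -0.031 ] size 0.3177 0.2305 ang -89.4
braidside [136, 243, 15, 9, 46] rect [0.3962 0.3798] circ [0.3988 0.3806] size 0.0239 0.0169 ang -68.5
braidside [218, 249, 19, 18, 254] rect [0.3401 0.2486] circ [0.3397 0.2494] size 0.0293 0.0443 ang -103.0
braidside [257, 251, 10, 12, 102] rect [0.3301 0.1951] circ [0.3293 0.1952] size 0.0145 0.0287 ang -103.0
braidside [64, 265, 27, 9, 82] rect [0.3633 0.4755] circ [0.3593 0.4746] size 0.0375 0.0206 ang -92.7
```

View pics/c5.png

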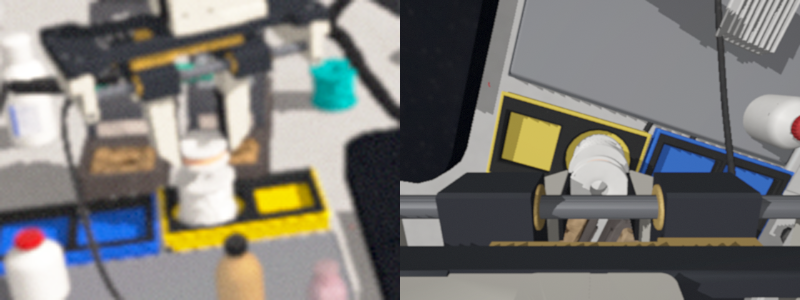

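The braid is centred over the reel in the side crop: braid axis (203,150), reel axis (205,200). I'll lower, release and rise.

play_rows:
  increments: [0.3, 0, 0, 0.004, 0, 0.3, 0, 0, 0.008, 0, 0.3, 0, 0, 0.012, 0, 0.3, 0, 0, 0.014, 0, 0.3, 0, 0, 0.0155, 0, 0.3, 0, 0, 0.0155, 0, 0.3, 0, 0, 0.0155, 0, 0.3, 0, 0, 0.0155, 0]

```text
t: 11.25
eef_pos: [0.4926, 0.2621, 0.0482]
tcp_rot: [-0.0, -0.157, 0.988, -0.0]
ft_force: [-1.7, -0.9, 1.9]
opening: 0.0356
grip_force: 30.0
```

play_rows:
  increments: [0.45, 0, 0, 0, 0, 0.55, 0, 0, 0, 0, 0.6, 0, 0, 0, 0, 0.6, 0, 0, 0, 0, 0.6, 0, 0, -0.01, 0, 0.6, 0, 0, -0.03, 0, 0.6, 0, 0, -0.06, 0, 0.6, 0, 0, -0.09, 0, 0.6, 0, 0, -0.12, 0, 0.6, 0, 0, -0.15, 0, 0.6, 0, 0, -0.15, 0]

```text
t: 12.17
eef_pos: [0.4961, 0.2647, 0.2054]
tcp_rot: [0.005, -0.157, 0.988, 0.002]
ft_force: [0.1, 0.2, -0.3]
opening: 0.0551
grip_force: 0.0
```

The braid seated, with about 2 N contact. Next is the flux bottle. I'll turn so the jaws close along x, which keeps the body clear of the hose when placing, and move over the bottle.

play_rows:
  increments: [0.6, 0.012, 0.003, 0, 6.5, 0.6, 0.024, 0.006, 0, 13, 0.6, 0.036, 0.009, 0, 20, 0.6, 0.05, 0.012, 0, 26, 0.6, 0.065, 0.015, 0, 33, 0.6, 0.08, 0.018, 0, 40, 0.6, 0.095, 0.022, 0, 47, 0.6, 0.11, 0.025, 0, 54, 0.6, 0.125, 0.028, 0, 61, 0.6, 0.135, 0.03, 0, 68, 0.6, 0.1447, 0.0326, 0, 75, 0.6, 0.1447, 0.0326, 0, 82]

```text
t: 13.17
eef_pos: [0.3429, 0.2483, 0.1984]
tcp_rot: [-0.0, 0.532, 0.847, -0.0]
ft_force: [0.1, -0.1, -0.6]
opening: 0.0552
grip_force: 0.0
```

play_rows:
  increments: [0.55, 0, 0, 0, 7, 0.55, 0, 0, 0, 14, 0.55, 0, 0, 0, 20, 0.55, 0, 0, 0, 26, 0.55, 0, 0, 0, 26, 0.55, 0, 0, 0, 26, 0.55, 0, 0, 0, 26]

```text
t: 13.75
eef_pos: [0.345, 0.2485, 0.1984]
tcp_rot: [0.0, 0.706, 0.708, 0.0]
ft_force: [-1.3, -0.8, -0.5]
opening: 0.0509
grip_force: 0.0
```

```bash
python3 - <<'E'
from cap import *;from meas import *
s=manip.observe();print(s['t'],s['eef_pos'],s['tcp_rot'].round(4),s['qpos'].round(2))
im,d,p=cap('wrist','w5');P=cloud(p,d);z=P[...,2]
x,y=P[...,0],P[...,1]
R=(x>.29)&(x<.40)&(y>.21)&(y<.30)&(d>0)
comps(p,R&(z>.078)&(z<.09),.084,'cap',20)
b=(abs(x-.4925)<.05)&(abs(y-.262)<.05)
comps(p,b&(z>.05)&(z<.065)&(im.min(2)>110),.057,'braid')
comps(p,b&(z>.02)&(z<.046)&(im.min(2)>110),.043,'reel')
print('gold cup',P[(abs(x-.25)<.06)&(abs(y-.25)<.06)&(d>0)][:,2].max() if ((abs(x-.25)<.06)&(abs(y-.25)<.06)&(d>0)).any() else None)
t=np.load('top0.npz');from h import *
im,d,p=load('top0');P=cloud(p,d);m=P[345:382,210:248].reshape(-1,3);m=m[m[:,2]>.03];print('cup top0',m.min(0),m.max(0))
E
```

```text
13.75 [0.34502283 0.24853439 0.19838247] [0.000e+00 7.059e-01 7.083e-01 1.000e-04] [-0.39  0.11 -0.31  2.12  0.04  0.92 -0.73]
cap [267, 191, 20, 20, 292] rect [0.3448 0.2491] circ [0.3446 0.2493] size 0.0153 0.0147 ang 89.8
braid [427, 156, 47, 45, 1528] rect [0.4914 0.2622] circ [0.4908 0.2629] size 0.0383 0.0381 ang 0.2
reel [412, 150, 52, 50, 739] rect [0.4826 0.2672] circ [0.488  0.2652] size 0.0443 0.0351 ang 63.2
reel [443, 172, 9, 12, 65] rect [0.4957 0.2602] circ [0.4955 0.2604] size 0.0101 0.0067 ang 49.2
reel [473, 194, 13, 23, 131] rect [0.5302 0.2344] circ [0.5278 0.2355] size 0.0202 0.0093 ang 74.1
gold cup 0.31322146751433244
cup top0 [0.2314298  0.12245983 0.0300089 ] [0.33629661 0.26594775 0.98301922]
```

View pics/w5.png

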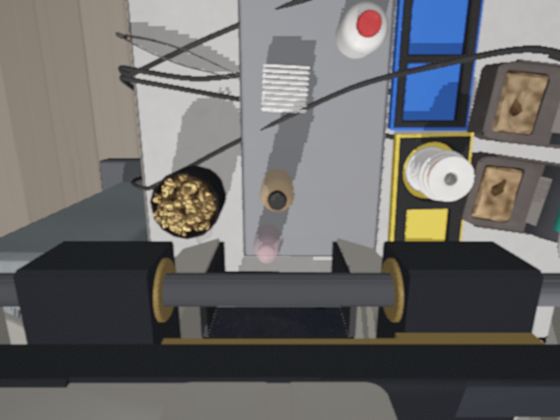

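The braid lies centred on the reel: (440,176), with its measured centre at (0.4912, 0.2625) against 0.4928/0.2623. The flux cap at (277,200) is under the TCP. I'll descend with a narrower opening, grip the body and lift.

play_rows:
  increments: [0.46, 0, 0, 0.01, 0, 0.46, 0, 0, 0.025, 0, 0.46, 0, 0, 0.045, 0, 0.46, 0, 0, 0.07, 0, 0.46, 0, 0, 0.095, 0, 0.46, 0, 0, 0.12, 0, 0.46, 0, 0, 0.14, 0, 0.46, 0, 0, 0.152, 0, 0.46, 0, 0, 0.157, 0, 0.46, 0, 0, 0.157, 0, 0.46, 0, 0, 0.157, 0]

```text
t: 14.72
eef_pos: [0.345, 0.2485, 0.0411]
tcp_rot: [-0.0, 0.707, 0.707, -0.0]
ft_force: [0.2, 0.7, -0.2]
opening: 0.0423
grip_force: 0.0
```

play_rows:
  increments: [0.2, 0, 0, 0, 0, 0.2, 0, 0, 0, 0, 0.2, 0, 0, 0, 0, 0.2, 0, 0, 0, 0, 0.2, 0, 0, 0, 0, 0.2, 0, 0, 0, 0]

```text
t: 15.22
eef_pos: [0.3458, 0.2489, 0.042]
tcp_rot: [0.0, 0.707, 0.707, 0.001]
ft_force: [-0.9, -0.5, 6.5]
opening: 0.0303
grip_force: 29.3
```

play_rows:
  increments: [0.2, 0, 0, -0.01, 0, 0.2, 0, 0, -0.03, 0, 0.2, 0, 0, -0.05, 0, 0.2, 0, 0, -0.065, 0, 0.2, 0, 0, -0.07, 0, 0.2, 0, 0, -0.07, 0, 0.2, 0, 0, -0.07, 0]

```text
t: 15.8
eef_pos: [0.3451, 0.2483, 0.1112]
tcp_rot: [0.0, 0.707, 0.707, 0.0]
ft_force: [0.7, 0.6, -0.6]
opening: 0.0304
grip_force: 29.3
```

The flux bottle is held. Before carrying it near the lamp, I'll check the wrist column's size at lamp height, using the side depth image taken with the TCP at (0.492, 0.262).

```bash
python3 - <<'E'
from h import *
for n in('s4','side0'):
    im,d,p=load(n);P=cloud(p,d)
    for z in np.arange(.14,.62,.03):
        m=(d>0)&(abs(P[...,2]-z)<.012)&(P[...,0]>.33)&(P[...,0]<.62)&(P[...,1]>.0)&(P[...,1]<.42)
        if m.sum()>20:
            q=P[m];print(n,round(z,2),m.sum(),q[:,:2].min(0).round(3),np.median(q[:,:2],0).round(3),q[:,:2].max(0).round(3))
E
python3 - <<'E'
import sys;sys.path.insert(0,'.')
from cap import *;from h import *
im,d,p=cap('side','s5');P=cloud(p,d)
m=(d>0)&(P[...,2]>.3)&(P[...,0]>.2)&(P[...,0]<.6)&(P[...,1]>.16)&(P[...,1]<.4)
print('now arm z>.3',m.sum(),P[m].min(0),P[m].max(0))
E
```

```text
s4 0.14 1327 [0.384 0.026] [0.47  0.216] [0.609 0.356]
s4 0.17 2026 [0.377 0.   ] [0.479 0.271] [0.62  0.362]
s4 0.2 1006 [0.359 0.   ] [0.471 0.224] [0.62  0.285]
s4 0.23 1233 [0.346 0.   ] [0.456 0.221] [0.538 0.299]
s4 0.26 1736 [0.344 0.   ] [0.389 0.062] [0.62  0.302]
s4 0.29 1307 [0.335 0.   ] [0.457 0.238] [0.619 0.301]
s4 0.32 1780 [0.335 0.   ] [0.455 0.049] [0.582 0.314]
s4 0.35 1407 [0.33 0.  ] [0.457 0.241] [0.556 0.303]
s4 0.38 1224 [0.33 0.  ] [0.458 0.254] [0.527 0.31 ]
s4 0.41 2008 [0.409 0.   ] [0.439 0.231] [0.502 0.323]
side0 0.14 444 [0.383 0.025] [0.514 0.134] [0.608 0.161]
side0 0.17 161 [0.377 0.   ] [0.609 0.082] [0.619 0.109]
side0 0.2 387 [0.358 0.   ] [0.391 0.013] [0.62  0.071]
side0 0.23 496 [0.347 0.   ] [0.376 0.022] [0.432 0.079]
side0 0.26 1148 [0.344 0.   ] [0.376 0.03 ] [0.444 0.079]
side0 0.29 533 [0.336 0.   ] [0.361 0.029] [0.62  0.047]
side0 0.32 913 [0.336 0.   ] [0.35  0.028] [0.583 0.05 ]
side0 0.35 529 [0.33 0.  ] [0.372 0.028] [0.556 0.048]
side0 0.38 206 [0.33 0.  ] [0.416 0.014] [0.529 0.16 ]
side0 0.41 793 [0.41 0.  ] [0.417 0.145] [0.505 0.178]
now arm z>.3 7483 [0.30337093 0.16006819 0.30001463] [0.43521359 0.29967914 0.42714677]
```

```bash
python3 - <<'E'
from h import *
im,d,p=load('s4');P=cloud(p,d);ok=(d>0)&(P[...,0]<.6)&(P[...,0]>.3)
for z in np.arange(.34,.44,.01):
    r=[]
    for y in np.arange(.10,.34,.01):
        m=ok&(abs(P[...,2]-z)<.005)&(abs(P[...,1]-y)<.005)
        r.append(int(1e3*P[m][:,0].min()) if m.sum()>2 else 0)
    print(round(z,2),r)
im,d,p=load('side0');P=cloud(p,d)
m=(d>0)&(P[...,0]<.5)&(P[...,0]>.38)&(P[...,1]>.1)&(P[...,1]<.19)&(P[...,2]>.33);print('lamp side',P[m].min(0),P[m].max(0))
E
```

```text
0.34 [0, 0, 0, 0, 0, 0, 0, 0, 0, 0, 0, 0, 0, 466, 456, 454, 453, 453, 456, 462, 474, 0, 0, 0]
0.35 [0, 0, 0, 0, 0, 0, 0, 0, 0, 0, 0, 0, 0, 466, 458, 455, 453, 454, 457, 462, 473, 0, 0, 0]
0.36 [0, 0, 0, 0, 0, 0, 0, 0, 0, 0, 0, 0, 0, 466, 459, 453, 453, 453, 456, 461, 473, 0, 0, 0]
0.37 [0, 0, 0, 0, 0, 0, 0, 0, 0, 0, 0, 0, 0, 467, 458, 454, 452, 453, 455, 461, 474, 0, 0, 0]
0.38 [0, 0, 0, 0, 0, 0, 0, 0, 0, 0, 0, 0, 477, 462, 454, 451, 450, 449, 451, 455, 464, 0, 0, 0]
0.39 [0, 0, 0, 425, 420, 418, 421, 427, 0, 0, 0, 497, 477, 463, 455, 452, 445, 438, 444, 450, 458, 468, 0, 0]
0.4 [423, 422, 419, 415, 412, 411, 412, 416, 429, 0, 0, 486, 482, 470, 460, 444, 433, 433, 440, 445, 452, 463, 482, 0]
0.41 [0, 418, 420, 413, 410, 409, 409, 413, 420, 0, 485, 479, 473, 464, 452, 433, 427, 432, 438, 440, 449, 458, 475, 0]
0.42 [0, 0, 0, 416, 411, 411, 409, 414, 422, 0, 0, 0, 0, 463, 453, 427, 425, 433, 436, 441, 448, 457, 473, 0]
0.43 [0, 0, 0, 0, 0, 0, 0, 0, 0, 0, 0, 0, 0, 0, 0, 0, 0, 0, 0, 0, 0, 0, 0, 0]
lamp side [0.4101781  0.10028533 0.39018511] [0.43524539 0.17775532 0.41722172]
```

At the present height the slim part of the column (radius about 40 mm) is level with the lamp, so crossing is safe. I'll move above the square nest, biased 3 mm away from the lamp, then measure the clearance from the side depth before lowering.

play_rows:
  increments: [0.2, -0.005, 0.02, 0, 0, 0.2, -0.01, 0.04, 0, 0, 0.2, -0.017, 0.06, 0, 0, 0.2, -0.023, 0.08, 0, 0, 0.2, -0.029, 0.1, 0, 0, 0.2, -0.035, 0.12, 0, 0, 0.2, -0.04, 0.14, 0, 0, 0.2, -0.044, 0.152, 0, 0, 0.2, -0.044, 0.152, 0, 0, 0.2, -0.044, 0.152, 0, 0, 0.2, -0.044, 0.152, 0, 0]

```text
t: 16.77
eef_pos: [0.4952, 0.2049, 0.1104]
tcp_rot: [-0.001, 0.707, 0.708, -0.001]
ft_force: [-0.1, 0.7, -1.0]
opening: 0.03
grip_force: 29.3
```

```bash
cat > clr.py <<'E'
from cap import *;from h import *
import sys
s=manip.observe();print(s['t'],s['eef_pos'].round(4),s['ft_force'].round(1),s['joint_torque'].round(1))
im,d,p=cap('side',sys.argv[1]);P=cloud(p,d);ok=(d>0)&(P[...,0]<.6)&(P[...,0]>.3)
print('y',[int(1000*y) for y in np.arange(.10,.28,.01)])
for z in np.arange(.36,.44,.01):
    r=[]
    for y in np.arange(.10,.28,.01):
        m=ok&(abs(P[...,2]-z)<.005)&(abs(P[...,1]-y)<.005)
        r.append(int(1e3*P[m][:,0].min()) if m.sum()>2 else 0)
    print(round(z,2),r)
cv2.imwrite('pics/'+sys.argv[1]+'c.png',cv2.resize(im[0:300,100:380],(560,600)))
E
python3 clr.py s6
```

```text
16.7667 [0.4952 0.2049 0.1104] [-0.1  0.7 -1. ] [  0.6 -48.2  -1.9 -22.8   0.   -0.    0. ]
y [100, 110, 120, 130, 139, 149, 159, 169, 179, 189, 199, 209, 219, 229, 239, 249, 259, 269]
0.36 [0, 0, 0, 0, 0, 0, 0, 474, 463, 459, 457, 456, 458, 463, 471, 489, 0, 0]
0.37 [0, 0, 0, 0, 0, 0, 0, 474, 463, 458, 456, 457, 457, 462, 473, 485, 495, 0]
0.38 [0, 0, 0, 0, 0, 0, 0, 471, 463, 458, 455, 456, 459, 463, 473, 487, 0, 0]
0.39 [0, 0, 0, 423, 420, 418, 418, 427, 463, 458, 456, 456, 458, 462, 472, 0, 0, 0]
0.4 [424, 422, 419, 415, 412, 412, 412, 416, 429, 458, 457, 455, 458, 462, 471, 0, 0, 0]
0.41 [0, 422, 419, 412, 410, 409, 409, 413, 419, 458, 456, 456, 458, 462, 472, 0, 0, 0]
0.42 [0, 0, 0, 415, 411, 411, 410, 413, 425, 0, 457, 458, 458, 462, 0, 0, 0, 0]
0.43 [0, 0, 0, 0, 0, 0, 0, 0, 0, 0, 0, 0, 0, 0, 0, 0, 0, 0]
0.44 [0, 0, 0, 0, 0, 0, 0, 0, 0, 0, 0, 0, 0, 0, 0, 0, 0, 0]
```

View pics/s6c.png

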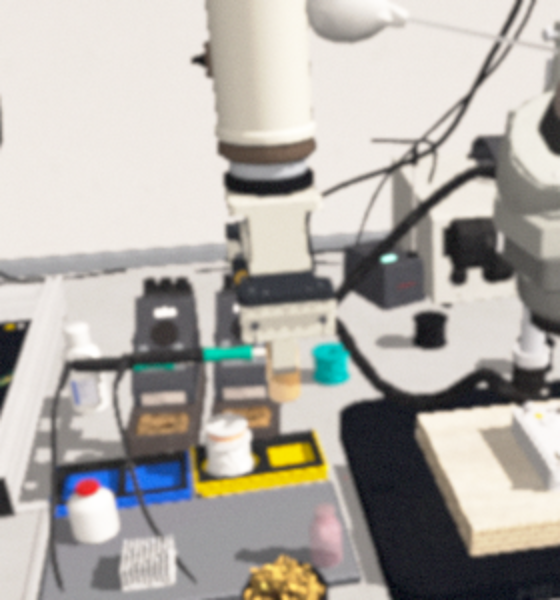

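The column clears the lamp by about 15–20 mm: the lamp's edge is at (310,15) in the crop, next to the column. I'll lower in stages and recheck.

play_rows:
  increments: [0.2, 0, 0, 0.01, 0, 0.2, 0, 0, 0.02, 0, 0.2, 0, 0, 0.03, 0, 0.2, 0, 0, 0.04, 0, 0.2, 0, 0, 0.045, 0, 0.2, 0, 0, 0.045, 0, 0.2, 0, 0, 0.045, 0]

```text
t: 17.4
eef_pos: [0.4967, 0.2044, 0.0655]
tcp_rot: [-0.0, 0.707, 0.707, -0.001]
ft_force: [0.0, 0.6, -0.4]
opening: 0.03
grip_force: 29.3
```

```bash
python3 clr.py s7
```

```text
17.4 [0.4967 0.2044 0.0655] [ 0.   0.6 -0.4] [ -0.  -49.8  -2.5 -19.8  -0.   -0.   -0. ]
y [100, 110, 120, 130, 139, 149, 159, 169, 179, 189, 199, 209, 219, 229, 239, 249, 259, 269]
0.36 [0, 0, 0, 0, 0, 0, 0, 474, 464, 459, 457, 457, 460, 465, 472, 0, 0, 0]
0.37 [0, 0, 0, 0, 0, 0, 0, 474, 465, 460, 458, 457, 460, 462, 475, 0, 0, 0]
0.38 [0, 0, 0, 0, 0, 0, 0, 469, 461, 458, 456, 455, 457, 461, 470, 0, 0, 0]
0.39 [0, 0, 0, 423, 419, 419, 419, 429, 462, 456, 455, 455, 450, 450, 463, 475, 0, 0]
0.4 [424, 422, 419, 415, 413, 411, 412, 417, 429, 464, 458, 445, 441, 446, 455, 465, 489, 0]
0.41 [0, 421, 419, 413, 410, 409, 409, 413, 424, 457, 443, 437, 435, 444, 449, 458, 475, 0]
0.42 [0, 0, 0, 414, 412, 409, 410, 413, 423, 0, 440, 435, 435, 443, 450, 461, 0, 0]
0.43 [0, 0, 0, 0, 0, 0, 0, 0, 0, 0, 0, 0, 0, 0, 0, 0, 0, 0]
0.44 [0, 0, 0, 0, 0, 0, 0, 0, 0, 0, 0, 0, 0, 0, 0, 0, 0, 0]
```

play_rows:
  increments: [0.2, 0, 0, 0.004, 0, 0.2, 0, 0, 0.008, 0, 0.2, 0, 0, 0.012, 0, 0.2, 0, 0, 0.015, 0, 0.2, 0, 0, 0.015, 0, 0.2, 0, 0, 0.015, 0]

```text
t: 17.95
eef_pos: [0.4969, 0.2044, 0.0509]
tcp_rot: [-0.0, 0.707, 0.707, -0.0]
ft_force: [0.5, -0.5, -0.6]
opening: 0.0306
grip_force: 29.3
```

```bash
python3 clr.py s8 | sed -n '1,2p;6,9p'
```

```text
17.95 [0.4969 0.2044 0.0509] [ 0.5 -0.5 -0.6] [  0.  -50.9  -2.5 -19.4  -0.   -0.   -0. ]
y [100, 110, 120, 130, 139, 149, 159, 169, 179, 189, 199, 209, 219, 229, 239, 249, 259, 269]
0.39 [0, 0, 0, 423, 420, 418, 420, 427, 467, 459, 453, 442, 438, 446, 453, 464, 484, 0]
0.4 [424, 421, 420, 415, 413, 411, 412, 416, 430, 455, 438, 432, 434, 444, 449, 459, 473, 0]
0.41 [0, 421, 418, 413, 410, 409, 409, 413, 421, 452, 432, 428, 432, 443, 448, 459, 474, 507]
0.42 [0, 0, 0, 415, 412, 410, 410, 414, 423, 0, 428, 426, 432, 444, 448, 461, 0, 0]
```

The clearance is still over 10 mm, with no torque on joint 1. I'll finish lowering, release and rise.

play_rows:
  increments: [0.2, 0, 0, 0.003, 0, 0.2, 0, 0, 0.006, 0, 0.2, 0, 0, 0.0085, 0, 0.2, 0, 0, 0.0095, 0, 0.2, 0, 0, 0.0095, 0, 0.2, 0, 0, 0.0095, 0]

```text
t: 18.5
eef_pos: [0.497, 0.2045, 0.0416]
tcp_rot: [-0.0, 0.707, 0.707, -0.0]
ft_force: [0.4, 0.4, -1.4]
opening: 0.0303
grip_force: 29.3
```

play_rows:
  increments: [0.45, 0, 0, 0, 0, 0.5, 0, 0, 0, 0, 0.5, 0, 0, 0, 0, 0.5, 0, 0, -0.005, 0, 0.5, 0, 0, -0.02, 0, 0.5, 0, 0, -0.04, 0, 0.5, 0, 0, -0.065, 0, 0.5, 0, 0, -0.095, 0, 0.5, 0, 0, -0.125, 0, 0.5, 0, 0, -0.14, 0, 0.5, 0, 0, -0.14, 0]

```text
t: 19.42
eef_pos: [0.4998, 0.2058, 0.1864]
tcp_rot: [0.002, 0.707, 0.707, 0.004]
ft_force: [0.6, 0.9, -0.6]
opening: 0.0458
grip_force: 0.0
```

The flux bottle is placed. The cables cross just where the gripper must go at the blue tray, so I'll find out gently whether they resist. I'll go above the inner cable, then touch it with an empty finger while watching the force.

play_rows:
  increments: [0.5, 0.02, -0.003, 0, 0, 0.5, 0.045, -0.008, 0, 0, 0.5, 0.07, -0.012, 0, 0, 0.5, 0.095, -0.017, 0, 0, 0.5, 0.12, -0.022, 0.01, 0, 0.5, 0.14, -0.025, 0.03, 0, 0.5, 0.1515, -0.027, 0.05, 0, 0.5, 0.1515, -0.027, 0.061, 0, 0.5, 0.1515, -0.027, 0.066, 0, 0.5, 0.1515, -0.027, 0.066, 0, 0.5, 0.1515, -0.027, 0.066, 0]

```text
t: 20.33
eef_pos: [0.4708, 0.3544, 0.1157]
tcp_rot: [0.0, 0.708, 0.706, -0.0]
ft_force: [-0.3, 0.5, -0.3]
opening: 0.0459
grip_force: 0.0
```

play_rows:
  increments: [0.5, 0, 0, 0.006, 0, 0.5, 0, 0, 0.012, 0, 0.5, 0, 0, 0.018, 0, 0.5, 0, 0, 0.022, 0, 0.5, 0, 0, 0.025, 0, 0.5, 0, 0, 0.028, 0, 0.5, 0, 0, 0.031, 0, 0.5, 0, 0, 0.031, 0]

```text
t: 21.0
eef_pos: [0.4697, 0.3558, 0.084]
tcp_rot: [-0.0, 0.707, 0.707, -0.001]
ft_force: [0.1, 0.7, -0.3]
opening: 0.0458
grip_force: 0.0
```

play_rows:
  increments: [0.5, 0, 0, 0.002, 0, 0.5, 0, 0, 0.004, 0, 0.5, 0, 0, 0.006, 0, 0.5, 0, 0, 0.008, 0, 0.5, 0, 0, 0.01, 0, 0.5, 0, 0, 0.01, 0]

```text
t: 21.5
eef_pos: [0.4698, 0.3558, 0.0742]
tcp_rot: [-0.0, 0.707, 0.707, -0.0]
ft_force: [0.9, 0.0, -0.3]
opening: 0.0455
grip_force: 0.0
```

```bash
python3 - <<'E'
from cap import *;from h import *
s=manip.observe();print(s['t'],s['eef_pos'],s['tcp_rot'].round(3),s['ft_force'],s['wrist_torque'])
im,d,p=cap('side','s9');u,v=proj(p,s['eef_pos']);print(u,v)
u,v=int(u),int(v);cv2.imwrite('pics/s9c.png',cv2.resize(im[v-75:v+75,u-100:u+100],(800,600),interpolation=cv2.INTER_CUBIC))
E
```

```text
21.5 [0.46979701 0.35580584 0.0742219 ] [-0.     0.707  0.707 -0.   ] [ 0.92542522  0.04747741 -0.3237822 ] [-0.10757538  0.02012935  0.02137618]
158.97036688905308 215.7425572538282
```

play_rows:
  increments: [0.5, 0, 0, 0.002, 0, 0.5, 0, 0, 0.004, 0, 0.5, 0, 0, 0.006, 0, 0.5, 0, 0, 0.008, 0, 0.5, 0, 0, 0.01, 0, 0.5, 0, 0, 0.01, 0]

```text
t: 22.05
eef_pos: [0.4698, 0.3558, 0.0642]
tcp_rot: [-0.0, 0.707, 0.707, -0.0]
ft_force: [-0.1, -0.7, -0.2]
opening: 0.0462
grip_force: 0.0
```

```bash
python3 - <<'E'
from cap import *;from h import *
s=manip.observe();print(s['t'],s['eef_pos'],s['ft_force'],s['wrist_torque'])
im,d,p=cap('side','s10');u,v=proj(p,s['eef_pos'])
u,v=int(u),int(v);cv2.imwrite('pics/s10c.png',cv2.resize(im[v-75:v+75,u-100:u+100],(800,600),interpolation=cv2.INTER_CUBIC))
E
```

```text
22.05 [0.46979739 0.35577214 0.0641784 ] [-0.06453209 -0.71013305 -0.16693725] [-0.11912903  0.05454926 -0.01895731]
```

View pics/s10c.png

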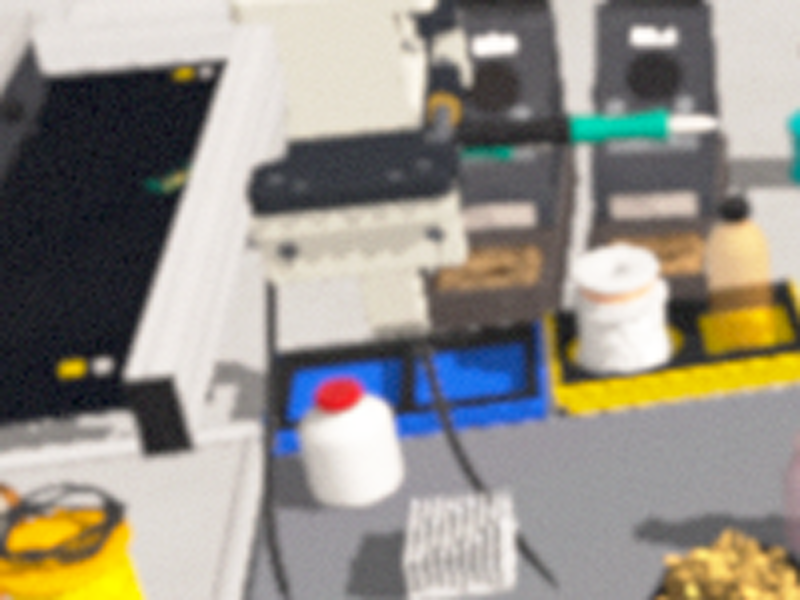

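The cable passes straight through the right finger with no force (about 0.3 N), so it is only scenery here. Both soldering-tray items stand properly: the stack at (620,310) and the flux bottle at (740,270). Now I'll go to the heatsink at (0.3515, 0.336), yaw about −3°, closing along y.

play_rows:
  increments: [0.6, 0, 0, -0.03, 0, 0.6, 0, 0, -0.065, -4, 0.6, 0, -0.01, -0.095, -11, 0.6, -0.002, -0.025, -0.1, -18, 0.6, -0.004, -0.04, -0.1, -25, 0.6, -0.007, -0.055, -0.1, -32, 0.6, -0.01, -0.07, -0.1, -39, 0.6, -0.013, -0.085, -0.1, -46, 0.6, -0.016, -0.1, -0.1, -53, 0.6, -0.019, -0.11, -0.1, -60, 0.6, -0.0195, -0.1185, -0.1, -67, 0.6, -0.0195, -0.1185, -0.1, -74]

```text
t: 23.1
eef_pos: [0.3497, 0.3363, 0.1649]
tcp_rot: [-0.0, 0.135, 0.991, -0.0]
ft_force: [-0.5, -0.5, -0.3]
opening: 0.0549
grip_force: 0.0
```

play_rows:
  increments: [0.6, 0, 0, 0, -7, 0.6, 0, 0, 0, -13, 0.6, 0, 0, 0, -13, 0.6, 0, 0, 0, -13, 0.6, 0, 0, 0, -13]

```text
t: 23.52
eef_pos: [0.3517, 0.3364, 0.1648]
tcp_rot: [0.0, 0.028, 1.0, 0.0]
ft_force: [0.4, -0.1, -0.6]
opening: 0.055
grip_force: 0.0
```

```bash
python3 - <<'E'
from cap import *;from meas import *
s=manip.observe();print(s['t'],s['eef_pos'],s['tcp_rot'].round(4),s['opening'])
im,d,p=cap('wrist','w6');P=cloud(p,d);x,y,z=P[...,0],P[...,1],P[...,2]
m=((abs(x-.3515)<.035)&(abs(y-.336)<.035)&(z>.015)&(z<.036)&(d>0)).astype(np.uint8)
comps(p,cv2.morphologyEx(m,cv2.MORPH_CLOSE,np.ones((7,7))),.028,'hs',200)
m=(abs(x-.413)<.03)&(abs(y-.38)<.035)&(z>.055)&(z<.065);comps(p,m,.059,'jarcap')
hsv=cv2.cvtColor(im,cv2.COLOR_BGR2HSV);b=(hsv[...,0]>100)&(hsv[...,0]<125)&(hsv[...,1]>130)&(z<.011)&(z>.004)
comps(p,b,.008,'blue')
E
```

```text
23.5167 [0.35168039 0.33642245 0.16477551] [0.     0.0277 0.9996 0.    ] 0.05495544867930486
hs [255, 168, 45, 62, 2239] rect [0.3563 0.3353] circ [0.3532 0.3355] size 0.0363 0.0531 ang 86.8
blue [257, 307, 44, 31, 1232] rect [0.4869 0.3295] circ [0.4867 0.3295] size 0.0422 0.0337 ang 86.8
blue [301, 307, 9, 31, 153] rect [0.4881 0.3574] circ [0.4882 0.3557] size 0.0063 0.0348 ang 99.5
blue [316, 307, 44, 31, 1045] rect [0.4902 0.3879] circ [0.49   0.3879] size 0.0337 0.0422 ang 178.4
```

play_rows:
  increments: [0.6, 0, 0, 0.025, 0, 0.6, 0, 0, 0.05, 0, 0.6, 0, 0, 0.075, 0, 0.6, 0, 0, 0.1, 0, 0.6, 0, 0, 0.12, 0, 0.6, 0, 0, 0.135, 0, 0.6, 0, 0, 0.145, 0, 0.6, 0, 0, 0.15, 0, 0.6, 0, 0, 0.1515, 0, 0.6, 0, 0, 0.1515, 0, 0.6, 0, 0, 0.1515, 0]

```text
t: 24.48
eef_pos: [0.3521, 0.337, 0.014]
tcp_rot: [0.001, 0.026, 1.0, 0.0]
ft_force: [0.7, -1.1, -0.5]
opening: 0.0549
grip_force: 0.0
```

play_rows:
  increments: [0.3, 0, 0, 0, 0, 0.3, 0, 0, 0, 0, 0.3, 0, 0, 0, 0, 0.3, 0, 0, 0, 0, 0.3, 0, 0, 0, 0, 0.3, 0, 0, 0, 0, 0.3, 0, 0, 0, 0]

```text
t: 25.07
eef_pos: [0.352, 0.3367, 0.0138]
tcp_rot: [0.0, 0.026, 1.0, 0.0]
ft_force: [0.7, -1.2, 6.0]
opening: 0.0395
grip_force: 30.0
```

play_rows:
  increments: [0.3, 0, 0, -0.01, 0, 0.3, 0, 0, -0.03, 0, 0.3, 0, 0, -0.055, 0, 0.3, 0, 0, -0.08, 0, 0.3, 0, 0, -0.09, 0, 0.3, 0, 0, -0.09, 0, 0.3, 0, 0, -0.09, 0]

```text
t: 25.65
eef_pos: [0.3519, 0.3363, 0.1034]
tcp_rot: [0.001, 0.026, 1.0, 0.0]
ft_force: [1.0, -0.4, -1.5]
opening: 0.0394
grip_force: 30.0
```

The heatsink is held. I'll take it over the inner blue nest and lower.

play_rows:
  increments: [0.3, -0.02, 0.001, 0, 0, 0.3, -0.04, 0.002, 0, 0, 0.3, -0.06, 0.003, 0, 0, 0.3, -0.08, 0.004, 0, -1, 0.3, -0.1, 0.005, 0, -2, 0.3, -0.12, 0.006, 0, -3, 0.3, -0.1338, 0.0065, 0.01, -3, 0.3, -0.1338, 0.0065, 0.03, -3, 0.3, -0.1338, 0.0065, 0.05, -3, 0.3, -0.1338, 0.0065, 0.06, -3, 0.3, -0.1338, 0.0065, 0.06, -3, 0.3, -0.1338, 0.0065, 0.06, -3]

```text
t: 26.65
eef_pos: [0.4842, 0.3355, 0.0418]
tcp_rot: [-0.001, -0.001, 1.0, -0.001]
ft_force: [0.1, -0.9, 0.2]
opening: 0.0399
grip_force: 30.0
```

play_rows:
  increments: [0.3, 0, 0, 0.006, 0, 0.3, 0, 0, 0.012, 0, 0.3, 0, 0, 0.018, 0, 0.3, 0, 0, 0.022, 0, 0.3, 0, 0, 0.024, 0, 0.3, 0, 0, 0.024, 0, 0.3, 0, 0, 0.024, 0]

```text
t: 27.23
eef_pos: [0.4855, 0.336, 0.0192]
tcp_rot: [-0.0, -0.0, 1.0, -0.0]
ft_force: [0.6, -0.6, -0.3]
opening: 0.0396
grip_force: 30.0
```

The heatsink's bottom is about 3 mm inside the nest. The fingertips would hit the rim if I went lower, so I'll release here for a short, flat drop, then rise and check.

play_rows:
  increments: [0.5, 0, 0, 0, 0, 0.55, 0, 0, 0, 0, 0.58, 0, 0, 0, 0, 0.58, 0, 0, 0, 0, 0.58, 0, 0, -0.01, 0, 0.58, 0, 0, -0.03, 0, 0.58, 0, 0, -0.06, 0, 0.58, 0, 0, -0.09, 0, 0.58, 0, 0, -0.12, 0, 0.58, 0, 0, -0.145, 0, 0.58, 0, 0, -0.145, 0]

```text
t: 28.15
eef_pos: [0.4882, 0.3387, 0.1709]
tcp_rot: [0.004, -0.0, 1.0, 0.003]
ft_force: [0.5, 1.2, 0.2]
opening: 0.0537
grip_force: 0.0
```

play_rows:
  increments: [0.56, 0.015, 0.009, 0, 0, 0.56, 0.03, 0.018, 0, 0, 0.56, 0.045, 0.027, 0, 0, 0.56, 0.06, 0.036, 0, 0, 0.56, 0.0725, 0.0435, 0, 0, 0.56, 0.0725, 0.0435, 0, 0, 0.56, 0.0725, 0.0435, 0, 0, 0.56, 0.0725, 0.0435, 0, 0]

```text
t: 28.82
eef_pos: [0.4141, 0.3787, 0.1643]
tcp_rot: [0.0, 0.0, 1.0, -0.0]
ft_force: [-0.1, 0.3, -0.2]
opening: 0.0511
grip_force: 0.0
```

```bash
python3 - <<'E'
from cap import *;from meas import *
s=manip.observe();print(s['t'],s['eef_pos'],s['tcp_rot'].round(4),s['opening'])
im,d,p=cap('wrist','w7');P=cloud(p,d);x,y,z=P[...,0],P[...,1],P[...,2]
m=(abs(x-.4855)<.03)&(abs(y-.336)<.03)&(z>.02)&(z<.05)&(im.min(2)>100)
print('hs top z pct',np.percentile(z[m],[5,50,95]) if m.any() else 0)
comps(p,cv2.morphologyEx(m.astype(np.uint8),cv2.MORPH_CLOSE,np.ones((7,7))),.028,'hs',100)
m=(abs(x-.413)<.03)&(abs(y-.38)<.035)&(z>.055)&(z<.065);comps(p,m,.059,'jarcap')
im,d,p=cap('side','s11');P=cloud(p,d);x,y,z=P[...,0],P[...,1],P[...,2]
m=(abs(x-.4855)<.03)&(abs(y-.336)<.022)&(z>.02)&(z<.05)&(im.min(2)>100)&(d>0)
print('side hs',m.sum(),np.percentile(z[m],[5,50,95]),P[m].min(0),P[m].max(0))
E
```

```text
28.8167 [0.41405548 0.37872447 0.16428382] [ 3.e-04  3.e-04  1.e+00 -3.e-04] 0.051067499066402136
hs top z pct [0.02109945 0.02625245 0.02785439]
hs [224, 247, 18, 26, 402] rect [0.4737 0.3384] circ [0.4736 0.3388] size 0.0149 0.0238 ang 90.0
jarcap [269, 191, 26, 25, 490] rect [0.4141 0.3812] circ [0.4136 0.3813] size 0.0187 0.0188 ang 90.0
side hs 160 [0.02128705 0.02792713 0.03000591] [0.46322742 0.31781945 0.0200653 ] [0.50722616 0.35506032 0.03067553]
```

The heatsink's top is at 28 mm, so it is seated flat. Now I'll grip the jar at (0.414, 0.3805), high enough that the fingertips stay above the tray rim and the heatsink.

play_rows:
  increments: [0.56, 0, 0.0015, 0.025, 0, 0.56, 0, 0.0015, 0.05, 0, 0.56, 0, 0.0015, 0.075, 0, 0.56, 0, 0.0015, 0.1, 0, 0.56, 0, 0.0015, 0.118, 0, 0.56, 0, 0.0015, 0.128, 0, 0.56, 0, 0.0015, 0.133, 0, 0.56, 0, 0.0015, 0.133, 0, 0.56, 0, 0.0015, 0.133, 0]

```text
t: 29.67
eef_pos: [0.4137, 0.3813, 0.0318]
tcp_rot: [0.0, 0.0, 1.0, 0.0]
ft_force: [0.7, -0.5, 0.5]
opening: 0.0513
grip_force: 0.0
```

play_rows:
  increments: [0.25, 0, 0, 0, 0, 0.25, 0, 0, 0, 0, 0.25, 0, 0, 0, 0, 0.25, 0, 0, 0, 0, 0.25, 0, 0, 0, 0, 0.25, 0, 0, 0, 0]

```text
t: 30.17
eef_pos: [0.4139, 0.3817, 0.0324]
tcp_rot: [0.001, -0.0, 1.0, 0.001]
ft_force: [-0.6, -0.9, 5.9]
opening: 0.0427
grip_force: 26.0
```

play_rows:
  increments: [0.25, 0, 0, -0.01, 0, 0.25, 0, 0, -0.03, 0, 0.25, 0, 0, -0.05, 0, 0.25, 0, 0, -0.06, 0, 0.25, 0, 0, -0.06, 0, 0.25, 0, 0, -0.06, 0]

```text
t: 30.67
eef_pos: [0.4134, 0.381, 0.0917]
tcp_rot: [0.001, 0.0, 1.0, 0.0]
ft_force: [-0.5, 0.4, -0.3]
opening: 0.0423
grip_force: 26.1
```

The opening of 42 mm is larger than the 38 mm expected. I'll check the hold before carrying the jar.

```bash
python3 - <<'E'
from cap import *;from meas import *
s=manip.observe();print(s['t'],s['eef_pos'],s['opening'],s['grip_force'],s['ft_force'])
im,d,p=cap('side','s12');P=cloud(p,d);hsv=cv2.cvtColor(im,cv2.COLOR_BGR2HSV)
m=((hsv[...,0]<8)|(hsv[...,0]>172))&(hsv[...,1]>130)&(im[...,2]>90)&(d>0);m[:,:80]=0;m[:,260:]=0
print('red',P[m].min(0),np.median(P[m],0),P[m].max(0),m.sum())
u,v=proj(p,s['eef_pos']);print(u,v);u,v=int(u),int(v)
w,_,_=cap('wrist','w8')
a=cv2.resize(im[v-60:v+60,u-80:u+80],(400,300),interpolation=cv2.INTER_CUBIC)
cv2.imwrite('pics/c6.png',np.hstack([a,cv2.resize(w[120:330,140:420],(400,300),interpolation=cv2.INTER_CUBIC)]))
E
```

```text
30.6667 [0.41338677 0.38096637 0.09165671] 0.042335084053417675 26.117781680077314 [-0.48966229  0.39812351 -0.34592314]
red [0.4025854  0.37253948 0.11354862] [0.40763842 0.37998615 0.11835297] [0.41654876 0.38785338 0.12007991] 59
139.87461476683336 226.101304916903
```

View pics/c6.png

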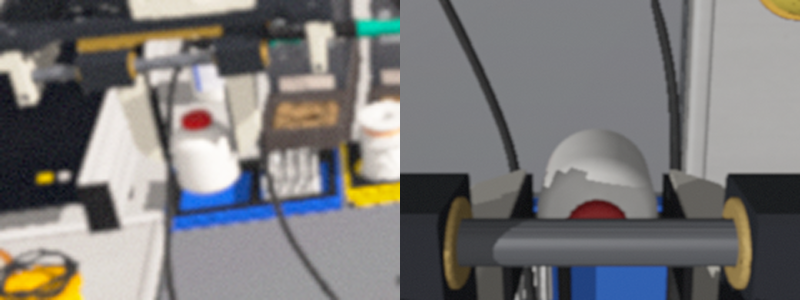

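The jar is held upright: its cap top is at 119 mm, as expected for the lift. The heatsink sits in its nest at (295,170) in the left crop. I'll carry the jar to the outer nest.

play_rows:
  increments: [0.25, -0.012, 0.002, 0, 0, 0.25, -0.025, 0.005, 0, 0, 0.25, -0.04, 0.008, 0, 0, 0.25, -0.055, 0.011, 0, 0, 0.25, -0.068, 0.0135, 0, 0, 0.25, -0.0725, 0.0135, 0, 0, 0.25, -0.0725, 0.0135, 0, 0, 0.25, -0.0725, 0.0135, 0.015, 0, 0.25, -0.0725, 0.0135, 0.03, 0, 0.25, -0.0725, 0.0135, 0.04, 0, 0.25, -0.0725, 0.0135, 0.04, 0, 0.25, -0.0725, 0.0135, 0.04, 0]

```text
t: 31.77
eef_pos: [0.484, 0.3938, 0.0495]
tcp_rot: [-0.001, -0.001, 1.0, -0.001]
ft_force: [-0.6, 0.3, -0.2]
opening: 0.0425
grip_force: 26.1
```

play_rows:
  increments: [0.25, 0, 0, 0.005, 0, 0.25, 0, 0, 0.01, 0, 0.25, 0, 0, 0.014, 0, 0.25, 0, 0, 0.017, 0, 0.25, 0, 0, 0.019, 0, 0.25, 0, 0, 0.0205, 0, 0.25, 0, 0, 0.0205, 0, 0.25, 0, 0, 0.0205, 0]

```text
t: 32.43
eef_pos: [0.484, 0.3938, 0.0342]
tcp_rot: [-0.0, -0.0, 1.0, -0.002]
ft_force: [-12.1, -11.0, 30.2]
opening: 0.0407
grip_force: 29.6
```

Contact at 30 N, pushing towards −x and −y: the jar is catching the rim on the +x/+y side. I'll back up, shift 3 mm each way and try again gently.

play_rows:
  increments: [0.25, 0, 0, -0.005, 0, 0.25, 0, 0, -0.011, 0, 0.25, 0.003, -0.003, -0.011, 0, 0.25, 0.003, -0.003, -0.011, 0, 0.25, 0.003, -0.003, -0.011, 0]

```text
t: 32.85
eef_pos: [0.4823, 0.3909, 0.0412]
tcp_rot: [-0.0, 0.0, 1.0, -0.0]
ft_force: [-0.5, -0.4, 0.2]
opening: 0.0405
grip_force: 27.6
```

```bash
python3 - <<'E'
from cap import *;from meas import *
s=manip.observe();print(s['t'],s['eef_pos'],s['opening'],s['ft_force'])
im,d,p=cap('side','s13');P=cloud(p,d);hsv=cv2.cvtColor(im,cv2.COLOR_BGR2HSV);x,y,z=P[...,0],P[...,1],P[...,2]
m=((hsv[...,0]<8)|(hsv[...,0]>172))&(hsv[...,1]>130)&(im[...,2]>90)&(d>0);m[:,:80]=0;m[:,260:]=0
print('red',P[m].min(0),np.median(P[m],0),P[m].max(0),m.sum())
w=(im.min(2)>100)&(d>0)&(x>.44)&(x<.52)&(y>.36)&(y<.43)
for zz in (.02,.025,.03,.035,.04,.05):
    q=P[w&(abs(z-zz)<.003)]
    if len(q):print(zz,q[:,:2].min(0).round(4),q[:,:2].max(0).round(4))
b=(hsv[...,0]>100)&(hsv[...,0]<125)&(hsv[...,1]>130)&(d>0)&(x>.43)&(x<.54)&(y>.28)&(y<.45)
for n,lo,hi in(('floor',.004,.011),('rim',.013,.021)):
    q=P[b&(z>lo)&(z<hi)];print(n,len(q),q.min(0).round(4),q.max(0).round(4))
E
```

```text
32.85 [0.48233543 0.3909419  0.04123607] 0.04054764660193558 [-0.45427207 -0.4040098   0.16241594]
red [0.47442546 0.38151385 0.06577853] [0.47923716 0.38819827 0.07052271] [0.48594315 0.39641825 0.073594  ] 42
0.02 [0.4606 0.3627] [0.5173 0.4255]
0.025 [0.4643 0.3761] [0.4797 0.4093]
0.03 [0.4643 0.3756] [0.4811 0.411 ]
0.035 [0.4655 0.3746] [0.4839 0.4119]
0.04 [0.4647 0.3737] [0.4839 0.4148]
0.05 [0.4484 0.3614] [0.482  0.4251]
floor 322 [0.4453 0.3027 0.0048] [0.5119 0.4197 0.011 ]
rim 283 [0.4475 0.3011 0.013 ] [0.5103 0.4182 0.02  ]
```

The jar slid up 4 mm in the grip and squared itself somewhat. The rim edges put the tray centre nearer x = 0.482, so I'm now better centred. I'll lower gently to TCP 0.032.

play_rows:
  increments: [0.25, 0, 0, 0.003, 0, 0.25, 0, 0, 0.005, 0, 0.25, 0, 0, 0.007, 0, 0.25, 0, 0, 0.0085, 0, 0.25, 0, 0, 0.0095, 0, 0.25, 0, 0, 0.0095, 0]

```text
t: 33.4
eef_pos: [0.4823, 0.3914, 0.0318]
tcp_rot: [-0.0, -0.0, 1.0, -0.0]
ft_force: [0.0, 0.0, -0.2]
opening: 0.0408
grip_force: 27.6
```

play_rows:
  increments: [0.25, 0, 0, 0.001, 0, 0.25, 0, 0, 0.0018, 0, 0.25, 0, 0, 0.0018, 0, 0.46, 0, 0, 0.0018, 0, 0.5, 0, 0, 0.0018, 0, 0.52, 0, 0, 0.0018, 0, 0.52, 0, 0, 0.0018, 0, 0.52, 0, 0, 0.0018, 0]

```text
t: 34.07
eef_pos: [0.4824, 0.3914, 0.0303]
tcp_rot: [-0.0, -0.0, 1.0, -0.0]
ft_force: [0.0, 0.3, 0.4]
opening: 0.0479
grip_force: 0.0
```

play_rows:
  increments: [0.52, 0, 0, -0.01, 0, 0.52, 0, 0, -0.03, 0, 0.52, 0, 0, -0.055, 0, 0.52, 0, 0, -0.085, 0, 0.52, 0, 0, -0.115, 0, 0.52, 0.03, 0, -0.145, 0, 0.52, 0.06, 0, -0.15, 0, 0.52, 0.09, 0, -0.15, 0, 0.52, 0.115, 0, -0.15, 0, 0.52, 0.13, 0, -0.15, 0, 0.52, 0.13, 0, -0.15, 0, 0.52, 0.13, 0, -0.15, 0]

```text
t: 35.07
eef_pos: [0.3528, 0.3916, 0.181]
tcp_rot: [0.001, -0.001, 1.0, 0.0]
ft_force: [0.1, 0.3, 0.4]
opening: 0.0476
grip_force: 0.0
```

```bash
python3 - <<'E'
from cap import *;from meas import *
s=manip.observe();print(s['t'],s['eef_pos'],s['opening'],s['ft_force'])
for cam,n in(('wrist','w9'),('side','s14')):
    im,d,p=cap(cam,n);P=cloud(p,d);hsv=cv2.cvtColor(im,cv2.COLOR_BGR2HSV);x,y,z=P[...,0],P[...,1],P[...,2]
    g=(d>0)&(z<.12)
    m=((hsv[...,0]<8)|(hsv[...,0]>172))&(hsv[...,1]>130)&g&(abs(x-.483)<.04)&(abs(y-.39)<.04)
    print(cam,'red',m.sum(),np.percentile(P[m],[5,50,95],axis=0).round(4).tolist());comps(p,m,.058,'cap',20)
    w=(im.min(2)>100)&g
    for nm,cx,cy,zl in(('hs',.4855,.336,.02),('braid',.4925,.262,.05),('flux',.497,.2045,.075)):
        q=P[((w if nm!='flux' else g))&(abs(x-cx)<.028)&(abs(y-cy)<.026)&(z>zl)]
        if len(q):print(nm,len(q),np.percentile(q,[3,50,97],axis=0).round(4).tolist())
    q=P[g&(abs(x-.335)<.03)&(abs(y-.193)<.025)&(z>.045)]
    if len(q):print('pink',np.median(q,0).round(4),q[:,2].max())
w=cv2.imread('pics/w9.png');a=im[150:300,100:300]
cv2.imwrite('pics/c7.png',np.hstack([cv2.resize(a,(400,300),interpolation=cv2.INTER_CUBIC),cv2.resize(w[90:390,80:480],(400,300))]))
E
```

```text
35.0667 [0.35276179 0.39164278 0.18103443] 0.04759919690640134 [0.08190375 0.33570652 0.41100801]
wrist red 128 [[0.4774, 0.3873, 0.0537], [0.4803, 0.3936, 0.0568], [0.4831, 0.4, 0.058]]
cap [271, 330, 19, 9, 128] rect [0.4785 0.3936] circ [0.4816 0.3936] size 0.0161 0.0082 ang 90.1
hs 356 [[0.47, 0.3272, 0.0204], [0.4889, 0.3402, 0.0266], [0.5041, 0.3544, 0.0602]]
pink [0.3344 0.1974 0.0565] 0.06197312116416365
side red 50 [[0.4765, 0.3863, 0.0548], [0.4806, 0.3934, 0.0588], [0.4879, 0.3997, 0.0601]]
cap [135, 220, 10, 6, 50] rect [0.4817 0.393 ] circ [0.4816 0.3929] size 0.0165 0.0176 ang -103.1
hs 231 [[0.4637, 0.3182, 0.0202], [0.4849, 0.3416, 0.0289], [0.5087, 0.3598, 0.0881]]
braid 220 [[0.4736, 0.2461, 0.0509], [0.4874, 0.2622, 0.0578], [0.5084, 0.2791, 0.0593]]
flux 54 [[0.489, 0.1985, 0.0761], [0.4923, 0.2049, 0.0826], [0.5009, 0.2117, 0.0852]]
pink [0.3292 0.1951 0.0531] 0.06337525093112101
```

Every top height matches a seated item: jar 58 mm, heatsink 28 mm, braid 57–58 mm, flux 83 mm. The pink bottle hasn't moved and the gripper is clear, so I'm handing in.

```bash
python3 -c "
from workcell import manip
print(manip.hand_in())"
```

```text
the job is handed in; nothing more can be done
None
```

I made up both kits and handed the job in at about 35 s: every item's measured height shows it fully down in its nest, the braid lies centred on the reel, the pink bottle is untouched, and the only hard contact was 30 N when the jar briefly caught the tray rim.

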